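# Unstack the pressing weights into their stands

### The arm

A 6-joint arm with a two-finger parallel gripper is mounted at the origin on the work surface; the furniture and walls round the work are solid. World frame = base frame: x ahead of the robot, y to its left, z up, the work surface at z = 0. Lengths are in m, angles in rad, forces in N, time in s.
With the tool pointing down it reaches from about 0.4 to 0.825 m from the base axis. Payload 7 kg.
Tool frame: the origin (TCP) lies between the finger pads; the fingertips stand 17 mm ahead of it and the grasp point (between the pads) lies 2 mm behind it; x points along the fingers, z is the direction in which the jaws open and shut, and the axes are right-handed (so a half turn about x gives the same grasp; the last joint's range is limited). The gripper opens to 88 mm and grips with 3 to 60 N. Pads are 19 mm wide; open, the fingers measure 130 mm over their backs; the gripper's body (78 mm by 193 mm) begins 47 mm behind the grasp point.
Start: joints at [1.426, 0.359, 0.012, 0, -1.224, -0.288], TCP at [0.283, 0.613, 0.244] pointing down, gripper open.
Joint ranges: [-3.07, 3.07], [-1.43, 2.12], [-1.02, 1.25], [-3.03, 1.67], [-3.05, -0], [-3.03, 3.03]. Speed limits (rad/s): [2.39, 2.39, 3.01, 3.14, 3.14, 3.14].

### API

Orientations are given as [roll, pitch, yaw] about the fixed x, y, z axes, in that order (R = Rz(yaw) Ry(pitch) Rx(roll)).
In Python, from station import * gives the robot as it stands.
- The arm moves only by the tool step_arm, never from a script. Its argument "deltas" is a list of rows, each a list of 5 numbers: the shift along the tool's x, y, z in cm, then the turn about the tool's x in degrees, then the closure, from 0 (fully open) to 1 (shut). In form: [[dx, dy, dz, roll, fingers], ...]. A call has exactly 10 rows; each row is the pose to reach, as a shift and turn from the pose commanded when the call began, along the tool's axes at that moment; what a row does not reach only later rows make up. A row lasts 1/12 s, in which the tool goes at most 41.7 mm and 7.16 degrees, less where a joint would pass 70% of its speed; a pose out of reach is approached as far as the arm can. A call with a gripper value outside its range is refused whole. The fingers move at their own pace and stop on an object; "squeeze" is the grip in N (left out, the last holds). Time passes only in rows, so rows that repeat a pose let the fingers close, or fill a call up. It gives the time, the measured TCP pose, the force and the opening at its end, in the units of the state.
- get_state(): the state, without advancing time (a new reading comes with each control period).
- grab_frame(name): name is "scene" or "top" or "wrist"; returns a dict with "pixels" (480x640x3 uint8, red, green, blue), "range_z" (480x640 float32, m along the optical axis (not along the pixel's ray), 0 where there is no reading), "fx", "fy", "cx", "cy" (pixels), "view" (4x4, takes a point from world to camera coordinates); the wrist camera has in their place "hand_eye" (4x4, takes a point from camera to tool coordinates, whose origin is the TCP and whose axes are the tool frame's). Camera axes: x right, y down, z forward; pixel columns grow to the right and rows downward; lengths in m; the calibration is good to about 2 mm. A picture is of the moment at which its call begins: read the wrist's pose just before it.
- job_done(): hands the job in, once; it reports no verdict.
Trained networks look in the newest picture that a camera, given by its name, has taken for a name from the list of things; names that differ only in an ending like _2 or _b are one class to them, and where a whole thing is asked for, a point or a joint stands for the part that bears it (a point fixed in the world has none). Each returns a list of dicts, best first, with "conf" (0 to 1); they miss things now and then, are a little off and sometimes report something else, mostly with a low value. They report only what shows in the picture. A call takes as long as a camera call.
- boxes_of(thing, camera): "extent" ([left, top, right, bottom] in pixels, round what is visible of it).
- masks_of(thing, camera): "mask" (480x640 bool, what is visible of it) and "extent" ([left, top, right, bottom] in pixels, round what is visible of it).
The state is a dict: "t": time; "q": joint angles; "qd": joint speeds; "joint_efforts": joint torques, N m; "eef_pos": TCP position; "ee_rot": TCP orientation; "force": force on the tool from outside, world axes, zero at the start; "moment": the same for the moment, N m; "width": finger opening in m.
Only numpy, scipy, OpenCV 4.12 (cv2) and the standard library are available. Lean on these libraries where they do the work, as an engineer would, in place of code of your own. Each camera call takes 0.05 s, during which the arm holds its last target.

### The job

The glue has dried, so take the makeshift pressing stack apart from the top down, one thing at a time, and put each thing straight into its own stand: the beeswax cake in the green one, the needle tin in the yellow one, the sanding block in the blue one and the leather weight in the red one. Each should end up right way up, flat and centred on the coloured inlay, lengthwise between the two end stops and let go. Do not tip anything over, and leave the brass weight and the brown bottle where they stand.

Things in the scene. Friction and masses are not known exactly. Their poses are not given: they have to be found in the camera images.
- weight: dark brown leather-covered weight, a brick 55 (x) x 95 (y) x 42 mm high, up to 0.8 kg; the bottom of the stack, standing on the bench. Origin at the centre of its underside, z up, y along its length (half a turn makes no difference). The four are stacked crosswise at the start; the stack and the four stands swap places.
- block: light brown cork sanding block, a brick 49 (x) x 86 (y) x 26 mm high, on top of the leather weight at the start. Origin at the centre of its underside, z up, y along its length (half a turn makes no difference).
- tin: flat dark green needle tin with a white lower half and rounded corners, 41 (x) x 75 (y) x 15 mm high, closed (the lid does not come off), on top of the sanding block at the start. Origin at the centre of its underside, z up, y along its length (half a turn makes no difference).
- wax: yellow beeswax cake with thread grooves on top, 34 (x) x 50 (y) x 20 mm high, the top of the stack. Origin at the centre of its underside, z up, y along its length (half a turn makes no difference).
- red_stand: fixed wooden parking stand for the leather weight: board 79 mm wide (x) and 133 mm long (y) with a red inlay, open along both long sides; across each end (+y and -y) runs an 8 mm thick stop, 13 mm high, with 117 mm free between the stops. Origin at the centre of its underside, z up; the top of the inlay is 5 mm above it.
- blue_stand: fixed wooden parking stand for the sanding block: board 73 mm wide (x) and 124 mm long (y) with a blue inlay, open along both long sides; across each end (+y and -y) runs an 8 mm thick stop, 13 mm high, with 108 mm free between the stops. Origin at the centre of its underside, z up; the top of the inlay is 5 mm above it.
- yellow_stand: fixed wooden parking stand for the needle tin: board 65 mm wide (x) and 113 mm long (y) with a yellow inlay, open along both long sides; across each end (+y and -y) runs an 8 mm thick stop, 13 mm high, with 97 mm free between the stops. Origin at the centre of its underside, z up; the top of the inlay is 5 mm above it.
- green_stand: fixed wooden parking stand for the beeswax cake: board 58 mm wide (x) and 88 mm long (y) with a green inlay, open along both long sides; across each end (+y and -y) runs an 8 mm thick stop, 13 mm high, with 72 mm free between the stops. Origin at the centre of its underside, z up; the top of the inlay is 5 mm above it.
- brass: loose brass burnishing weight standing upright, foot 59 mm across, 90 mm tall, ball on top; not to be disturbed. Origin at the centre of its underside.
- bottle: loose brown bottle with a black cap standing upright, 42 mm across, 62 mm tall; not to be disturbed. Origin at the centre of its underside.

How it is judged:
By the outcome, as a careful person would: the job done as asked, in the order asked, and still so for the second after the job is handed in, with the robot touching nothing.
It also fails if it takes over 128 s, if anything falls off the work surface, if the arm or the gripper's body presses on something with over 40 N, if the wrist force passes 120 N, or if a joint passes its speed limit or range.

## Working session

There is one attempt and no reset: what is moved stays moved. The work goes in short steps, Python scripts to look and compute and a tool call to move; the robot and the scene stay as the last step left them, time stands still between calls to the robot, and variables do not carry over. Pictures are saved under pics/ and viewed, and the job is handed in when it is done.

Besides the shell and the picture viewer there is one more tool, called after "Emit:" as name([rows], argument=value, ...), one row to a line, values as JSON. step_arm: Moves the arm, as the interface text tells. Its arguments: {"type":"object","properties":{"deltas":{"type":"array"},"squeeze":{"type":"number"}},"required":["deltas"]}

```bash
ls; mkdir -p pics; python3 - <<'E'
from station import *
import cv2
s=get_state();print(s)
for n in["scene","top","wrist"]:
    f=grab_frame(n);cv2.imwrite(f"pics/{n}0.png",f["pixels"][:,:,::-1])
    print(n,f["fx"],f["cx"],f["cy"],f.get("view",f.get("hand_eye")))
E
```

```text
pics
{'t': 0.0, 'q': array([ 1.42607825e+00,  3.59397934e-01,  1.10519780e-02, -3.36755701e-04,
       -1.22407449e+00, -2.88122437e-01]), 'qd': array([-1.39349226e-03, -3.35245739e-05,  1.86168522e-04,  1.22453691e-03,
       -7.33577923e-04,  1.70802715e-04]), 'joint_efforts': array([ 1.38869789e-03, -5.82719314e+01,  2.93048644e+01,  6.99741885e+00,
        6.85591658e-03, -1.58814692e-04]), 'eef_pos': array([0.28294995, 0.61233203, 0.24261492]), 'ee_rot': array([ 0.09564375,  1.56914164, -1.90810779]), 'force': array([ 0.18844219,  0.40572518, -0.27615176]), 'moment': array([-0.01144447,  0.01075416,  0.00699731]), 'width': 0.0875245380407107}
scene 610.7939871122893 318.21382548608443 242.7711253165654 [[ 0.82295461 -0.56771464  0.021114   -0.50373007]
 [-0.26874406 -0.42177526 -0.86595743  0.10193408]
 [ 0.50052207  0.70696939 -0.49967183  1.25133823]
 [ 0.          0.          0.          1.        ]]
top 485.67551229812125 312.6133260553074 235.97920691258267 [[-0.02126609 -0.99967908 -0.01376567 -0.21193307]
 [-0.99519475  0.02248298 -0.09529909  0.47827954]
 [ 0.095578    0.01167289 -0.9953535   0.88562946]
 [ 0.          0.          0.          1.        ]]
wrist 336.2526874141372 319.30439469223484 238.49771364943547 [[ 1.13486563e-04 -2.53734737e-01  9.67273834e-01 -1.41107479e-01]
 [-3.40036855e-04 -9.67273794e-01 -2.53734687e-01  6.93863676e-02]
 [ 9.99999936e-01 -3.00113275e-04 -1.96051741e-04  6.59757517e-04]
 [ 0.00000000e+00  0.00000000e+00  0.00000000e+00  1.00000000e+00]]
```

View pics/scene0.png

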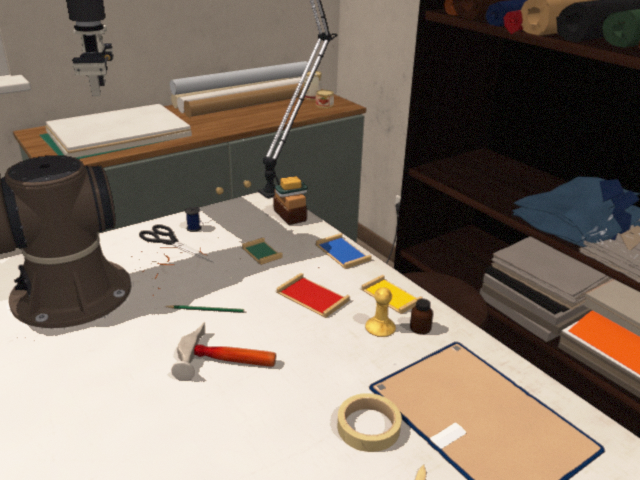

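View pics/top0.png

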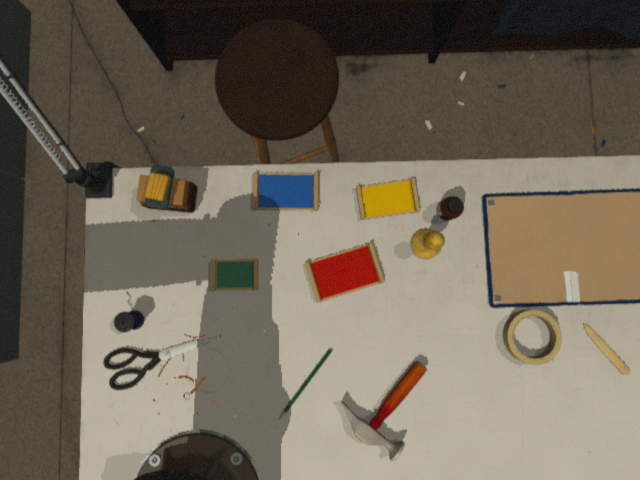

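View pics/wrist0.png

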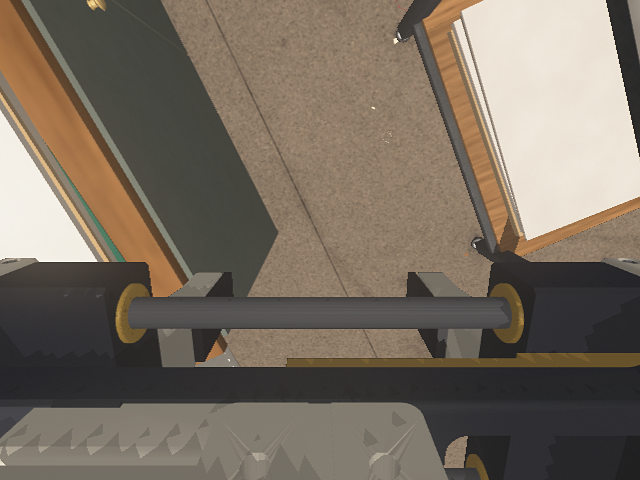

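The top view shows the stack at about (167,190), with the lamp clamp beside it at (100,180). The stands are at green (234,274), blue (286,190), red (345,271) and yellow (388,198). Brass is at (428,243) and the bottle at (450,208). Next I'll measure the poses.

```bash
cat > h.py <<'E'
from station import *
import numpy as np, cv2
def cloud(f,Twc=None):
    d=f["range_z"]; v,u=np.mgrid[0:480,0:640]
    X=np.stack([(u-f["cx"])/f["fx"]*d,(v-f["cy"])/f["fy"]*d,d],-1)
    if Twc is None: Twc=np.linalg.inv(f["view"])
    P=X@Twc[:3,:3].T+Twc[:3,3]; P[d<=0]=np.nan
    return P
def rect(p):
    (c,s,a)=cv2.minAreaRect((p*1000).astype(np.float32)); 
    a=np.deg2rad(a)
    if s[0]>s[1]: L,W=s; 
    else: L,W=s[1],s[0]; a+=np.pi/2
    # long axis direction angle
    return np.array(c)/1000,L,W,np.rad2deg((a+np.pi/2)%np.pi-np.pi/2)
E
python3 - <<'E'
from h import *
for cam in["top","scene"]:
    f=grab_frame(cam);P=cloud(f);np.savez("pics/%s0.npz"%cam,P=P,pix=f["pixels"])
    for n in["wax","tin","block","weight","green_stand","yellow_stand","blue_stand","red_stand","brass","bottle"]:
        m=masks_of(n,cam)
        if not m: print(cam,n,"none");continue
        m=m[0];k=m["mask"]&np.isfinite(P[...,2]);p=P[k]
        if len(p)<10: print(n,"few",len(p));continue
        z=p[:,2];zt=np.percentile(z,95)
        k2=p[(z>zt-.008)] if n in("wax","tin","block","weight") else p[(z<.03)] if 'stand' in n else p
        c,L,W,a=rect(k2[:,:2])
        print(cam,n,round(m["conf"],2),m["extent"],"n",len(k2),"z",np.percentile(z,[5,50,95]).round(4),"c",c.round(4),"LW",round(L,1),round(W,1),"ang",round(a,1))
E
```

```text
top wax none
top tin 0.7 [144.5, 164.9, 171.8, 209.5] n 351 z [0.0739 0.0812 0.0839] c [0.5623 0.047 ] LW 74.4 41.5 ang -9.9
top block 0.68 [136.2, 176.9, 189.4, 206.0] n 568 z [0.0455 0.0658 0.0687] c [0.5601 0.0491] LW 85.5 47.6 ang 83.1
top weight 0.93 [138.9, 181.6, 198.0, 210.0] n 148 z [0.0123 0.0341 0.0408] c [0.5383 0.036 ] LW 99.2 43.2 ang -65.9
top green_stand 0.83 [213.3, 261.2, 257.1, 289.0] n 1465 z [0.0005 0.004  0.0123] c [ 0.4075 -0.0727] LW 88.5 59.1 ang 88.8
top yellow_stand 0.81 [356.8, 177.7, 419.5, 216.5] n 2039 z [0.0006 0.0039 0.0118] c [ 0.5463 -0.3676] LW 116.1 67.8 ang -82.9
top blue_stand 0.96 [252.1, 170.7, 320.3, 210.0] n 2523 z [-0.      0.0035  0.0115] c [ 0.5656 -0.1706] LW 127.8 77.6 ang 88.5
top red_stand 0.71 [307.8, 240.9, 384.6, 303.1] n 2972 z [0.0009 0.004  0.0117] c [ 0.4067 -0.2809] LW 136.6 81.9 ang -74.0
top brass 0.83 [410.7, 224.7, 441.9, 255.5] n 762 z [0.0051 0.018  0.0881] c [ 0.4567 -0.4331] LW 57.0 49.9 ang 19.4
top bottle 0.6 [435.5, 194.5, 461.5, 220.9] n 518 z [0.0089 0.0445 0.0616] c [ 0.5192 -0.4809] LW 47.6 41.7 ang 48.6
scene w
[... 407 characters left out ...]
, 262.4] n 665 z [0.0006 0.0058 0.0138] c [ 0.4073 -0.0628] LW 115.9 69.1 ang -87.1
scene yellow_stand 0.9 [361.5, 276.2, 416.2, 313.7] n 889 z [0.0015 0.0055 0.0138] c [ 0.5473 -0.3653] LW 115.2 77.5 ang -83.0
scene blue_stand 0.96 [318.4, 232.6, 367.3, 266.3] n 921 z [0.0029 0.0057 0.0134] c [ 0.5617 -0.1714] LW 127.2 74.9 ang 87.3
scene red_stand 0.7 [278.5, 274.3, 350.2, 316.9] n 1649 z [0.0016 0.0054 0.0131] c [ 0.4037 -0.2726] LW 152.2 92.7 ang -73.7
scene brass 0.96 [368.1, 285.5, 396.9, 339.2] n 917 z [0.0034 0.0257 0.0873] c [ 0.4898 -0.3981] LW 160.2 55.7 ang 48.2
scene bottle 0.66 [408.7, 298.8, 436.2, 332.0] n 676 z [0.0057 0.0374 0.0618] c [ 0.5377 -0.4597] LW 99.5 41.6 ang 46.2
```

```bash
python3 - <<'E'
import cv2
a=cv2.imread("pics/top0.png")[120:320,70:470]; cv2.imwrite("pics/top0z.png",cv2.resize(a,(800,400),interpolation=cv2.INTER_CUBIC))
a=cv2.imread("pics/scene0.png")[140:260,220:380]; cv2.imwrite("pics/scene0z.png",cv2.resize(a,(800,600),interpolation=cv2.INTER_CUBIC))
E
```

```text
(no output)
```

View pics/top0z.png

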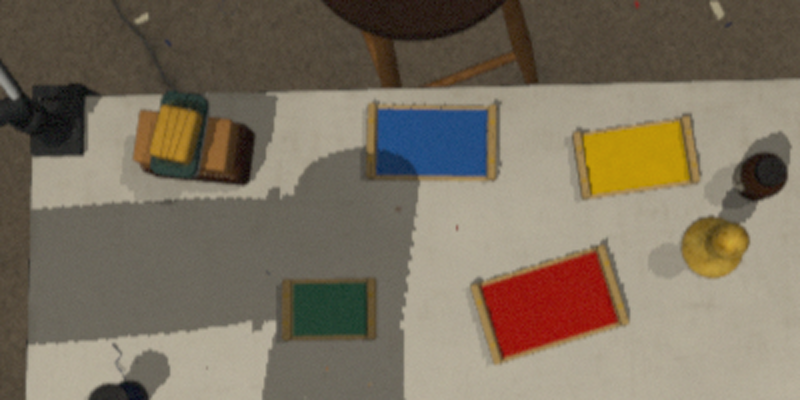

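View pics/scene0z.png

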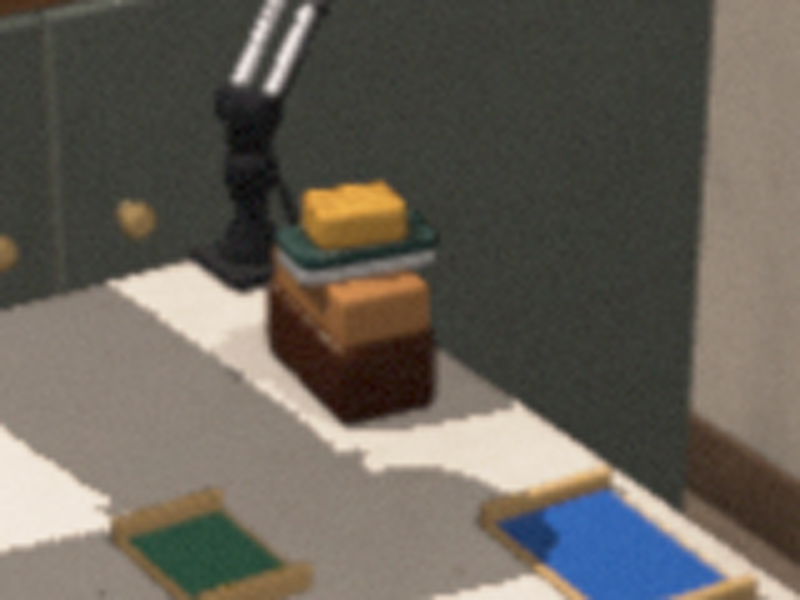

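```bash
python3 - <<'E'
from h import *
d=np.load("pics/top0.npz");P=d["P"];pix=d["pix"]
hsv=cv2.cvtColor(pix,cv2.COLOR_RGB2HSV)
R={"green":((35,90),(205,255,262,295)),"yellow":((20,34),(352,172,425,222)),"blue":((100,125),(248,166,325,214)),"red":((0,8),(303,236,388,305))}
for n,((a,b),(l,t,r,bo)) in R.items():
    k=np.zeros((480,640),bool);h=hsv[t:bo,l:r]
    k[t:bo,l:r]=(h[...,0]>=a)&(h[...,0]<=b)&(h[...,1]>100)
    if n=="yellow": k[t:bo,l:r]&=(h[...,1]>180)
    num,lab,st,ce=cv2.connectedComponentsWithStats(k.astype(np.uint8));i=1+np.argmax(st[1:,4]);k=lab==i
    # project to z=.005 plane by rays
    p=P[k];p=p[np.abs(p[:,2]-.0045)<.004]
    c,L,W,an=rect(p[:,:2]); print(n,k.sum(),"z",np.median(p[:,2]).round(4),"c",c.round(4),"mean",p[:,:2].mean(0).round(4),round(L,1),round(W,1),round(an,1))
    # stand by height
    q=P[t:bo,l:r].reshape(-1,3); s=q[(q[:,2]>.009)&(q[:,2]<.02)]
    c,L,W,an=rect(s[:,:2]); print("   stops z",np.median(s[:,2]).round(4),c.round(4),s[:,:2].mean(0).round(4),round(L,1),round(W,1),round(an,1))
S=P[150:230,120:215].reshape(-1,3);S=S[np.isfinite(S[:,2])]
for n,lo,hi in[("wax",.095,.112),("tin",.078,.0905),("block",.062,.074),("weight",.036,.048)]:
    s=S[(S[:,2]>lo)&(S[:,2]<hi)];c,L,W,an=rect(s[:,:2]);print(n,len(s),np.median(s[:,2]).round(4),c.round(4),s[:,:2].mean(0).round(4),round(L,1),round(W,1),round(an,1))
B=P[215:262,400:450].reshape(-1,3)
for lo,hi in[(.07,.1),(.003,.02)]:
    s=B[(B[:,2]>lo)&(B[:,2]<hi)];print("brass",lo,len(s),s[:,:2].min(0).round(3),s[:,:2].max(0).round(3),s[:,2].max())
LA=P[100:215,0:130].reshape(-1,3)
for z in np.arange(.02,.4,.04):
    s=LA[(LA[:,2]>z)&(LA[:,2]<z+.04)]
    if len(s):print("lamp",z.round(2),len(s),s[:,:2].min(0).round(3),s[:,:2].max(0).round(3))
P2=np.load("pics/scene0.npz")["P"][0:200,240:345].reshape(-1,3)
for z in np.arange(.02,.6,.04):
    s=P2[(P2[:,2]>z)&(P2[:,2]<z+.04)&(P2[:,1]>.1)&(P2[:,0]<.75)]
    if len(s):print("lampS",z.round(2),len(s),s[:,:2].min(0).round(3),s[:,:2].max(0).round(3))
E
```

```text
green 808 z 0.0037 c [ 0.4053 -0.0734] mean [ 0.4057 -0.0737] 65.7 47.3 89.0
   stops z 0.0113 [ 0.4071 -0.073 ] [ 0.4064 -0.0748] 87.6 56.3 -89.9
yellow 1471 z 0.0037 c [ 0.5441 -0.3667] mean [ 0.544  -0.3669] 95.9 57.7 -83.0
   stops z 0.0115 [ 0.5448 -0.3661] [ 0.5447 -0.3662] 112.4 64.7 -82.9
blue 1747 z 0.0035 c [ 0.5635 -0.1711] mean [ 0.564 -0.172] 104.0 63.1 88.3
   stops z 0.0114 [ 0.5649 -0.1713] [ 0.5642 -0.1692] 122.8 71.7 88.5
red 2252 z 0.0039 c [ 0.4061 -0.2806] mean [ 0.4058 -0.2805] 115.0 70.2 -74.0
   stops z 0.0115 [ 0.4072 -0.2801] [ 0.4066 -0.28  ] 132.9 77.9 -74.2
wax 522 0.1012 [0.5602 0.0451] [0.559  0.0444] 47.5 34.6 -13.3
tin 417 0.0815 [0.5627 0.0472] [0.5618 0.0437] 75.1 41.8 -9.0
block 593 0.0663 [0.5608 0.0492] [0.5588 0.0428] 85.6 69.6 82.0
weight 196 0.0399 [0.5404 0.0396] [0.547  0.0173] 103.1 47.0 -67.5
brass 0.07 284 [ 0.442 -0.452] [ 0.474 -0.42 ] 0.09175924696064519
brass 0.003 442 [ 0.423 -0.478] [ 0.509 -0.386] 0.019889404299486824
lamp 0.02 173 [0.57  0.176] [0.613 0.199]
lamp 0.06 236 [0.57  0.172] [0.599 0.204]
lamp 0.1 532 [0.573 0.173] [0.632 0.216]
lamp 0.14 499 [0.601 0.185] [0.661 0.228]
lamp 0.18 424 [0.637 0.197] [0.678 0.237]
lamp 0.22 4 [0.667 0.218] [0.67  0.223]
lampS 0.02 137 [0.545 0.1  ] [0.611 0.197]
lampS 0.06 163 [0.567 0.169] [0.601 0.205]
lampS 0.1 186 [0.569 0.173] [0.634 0.217]
lampS 0.14 154 [0.603 0.182] [0.66  0.229]
lampS 0.18 148 [0.636 0.195] [0.689 0.24 ]
lampS 0.22 153 [0.664 0.203] [0.722 0.251]
lampS 0.26 146 [0.697 0.217] [0.75  0.261]
lampS 0.3 26 [0.738 0.231] [0.75  0.264]
lampS 0.46 1 [0.749 0.24 ] [0.749 0.24 ]
```

```bash
python3 - <<'E'
from h import *
P=np.load("pics/scene0.npz")["P"]
for (u0,u1,v0,v1) in [(318,335,28,45),(310,325,0,10),(312,328,10,25),(290,310,70,90),(305,322,45,65)]:
    q=P[v0:v1,u0:u1].reshape(-1,3);q=q[np.isfinite(q[:,0])]
    q=q[np.argsort(np.linalg.norm(q-np.array([-.2,-.9,.9]),axis=1))][:15]
    print((u0,v0),np.median(q,0).round(3))
f=grab_frame("scene");print(np.linalg.inv(f["view"])[:3,3])
s=get_state();from scipy.spatial.transform import Rotation as R
print(R.from_euler("xyz",s["ee_rot"]).as_matrix().round(3))
E
```

```text
(318, 28) [0.803 0.253 0.404]
(310, 0) [0.765 0.241 0.478]
(312, 10) [0.778 0.244 0.453]
(290, 70) [0.708 0.231 0.269]
(305, 45) [0.767 0.239 0.327]
[-0.18438124 -1.12763949  0.72416479]
[[-0.     0.908 -0.419]
 [ 0.    -0.419 -0.908]
 [-1.    -0.    -0.   ]]
```

```bash
cat > d.py <<'E'
from h import *
from scipy.spatial.transform import Rotation as Ro
import sys,ast
# args: list of (x,y,z,jawdeg) -> deltas from current measured pose
s=get_state();M=Ro.from_euler("xyz",s["ee_rot"]).as_matrix();p=s["eef_pos"]
yaw=np.rad2deg(np.arctan2(M[1,2],M[0,2]))
print("t",round(s["t"],2),"p",p.round(4),"jaw",yaw.round(2),"down",M[:,0].round(3),"w",round(s["width"],4),"F",s["force"].round(2),"q",s["q"].round(2))
for a in sys.argv[1:]:
    x,y,z,j=ast.literal_eval(a)
    D=M.T@(np.array([x,y,z])-p)*100
    r=-((j-yaw+90)%180-90)
    print((x,y,z,j),"->",D.round(2),"roll",r.round(1))
E
python3 d.py "(.3,.42,.244,75)" "(.45,.12,.244,78)" "(.52,.06,.22,78)"
```

```text
t 1.3 p [0.2831 0.6127 0.2436] jaw -114.8 down [-0.  0. -1.] w 0.0877 F [-0.09  0.78 -0.14] q [ 1.43  0.36  0.01 -0.   -1.22 -0.29]
(0.3, 0.42, 0.244, 75) -> [-0.04  9.62 16.79] roll -9.8
(0.45, 0.12, 0.244, 78) -> [-0.05 35.82 37.73] roll -12.8
(0.52, 0.06, 0.22, 78) -> [ 2.35 44.69 40.24] roll -12.8
```

Emit:
step_arm([
  [0, 1, 2, 0, 0],
  [0, 3, 6, -2, 0],
  [0, 6, 11, -4, 0],
  [0, 9.6, 16, -6, 0],
  [0, 14, 20, -8, 0],
  [0, 19, 24, -10, 0],
  [0, 24, 28, -12, 0],
  [0, 29, 32, -12.8, 0],
  [0, 33, 35.5, -12.8, 0],
  [0, 35.8, 37.7, -12.8, 0],
], squeeze=20)

```text
t: 2.13
eef_pos: [0.3953, 0.235, 0.2441]
ee_rot: [2.702, 1.569, 0.923]
force: [0.9, -0.0, -1.0]
width: 0.0873
```

```bash
python3 d.py "(.52,.06,.24,78)" "(.50,.045,.24,78)"
python3 - <<'E'
from h import *
f=grab_frame("wrist");cv2.imwrite("pics/w1.png",f["pixels"][:,:,::-1])
E
```

```text
t 2.13 p [0.3953 0.235  0.2441] jaw -101.95 down [ 0.001  0.001 -1.   ] w 0.0873 F [ 0.91 -0.01 -1.01] q [ 0.97 -0.01 -0.44  0.   -1.13  0.4 ]
(0.52, 0.06, 0.24, 78) -> [ 0.4  15.82 14.53] roll 0.0
(0.5, 0.045, 0.24, 78) -> [ 0.4  14.18 16.42] roll 0.0
```

View pics/w1.png

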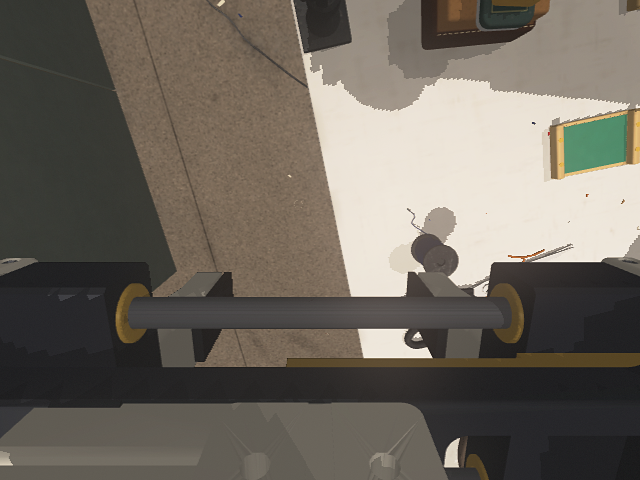

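Emit:
step_arm([
  [0, 0, 0, 0, 0],
  [0, 1, 1, 0, 0],
  [0, 3, 3, 0, 0],
  [0, 5, 6, 0, 0],
  [0, 7, 9, 0, 0],
  [0, 9, 12, 0, 0],
  [0, 10, 15, 0, 0],
  [0, 10, 16, 0, 0],
  [0, 10, 17, 0, 0],
  [0, 10, 17, 0, 0],
])

```text
t: 3.02
eef_pos: [0.4571, 0.0491, 0.2436]
ee_rot: [-2.068, 1.571, 2.434]
force: [-0.7, -0.1, -0.4]
width: 0.0875
```

```bash
python3 d.py "(.52,.06,.24,78)" "(.50,.045,.24,78)"
python3 - <<'E'
from h import *
s=get_state()
f=grab_frame("wrist");cv2.imwrite("pics/w2.png",f["pixels"][:,:,::-1])
np.savez("pics/w2.npz",d=f["range_z"],pix=f["pixels"],pos=s["eef_pos"],rot=s["ee_rot"])
E
```

```text
t 3.02 p [0.4571 0.0491 0.2436] jaw -102.04 down [-0.  0. -1.] w 0.0875 F [-0.72 -0.09 -0.35] q [ 0.54 -0.   -0.44 -0.   -1.13  0.82]
(0.52, 0.06, 0.24, 78) -> [ 0.36  5.93 -2.38] roll -0.0
(0.5, 0.045, 0.24, 78) -> [ 0.36  4.28 -0.5 ] roll -0.0
```

View pics/w2.png

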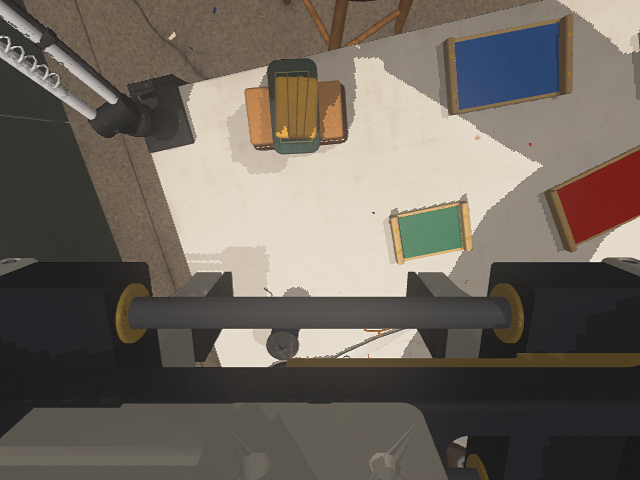

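The wrist picture shows the whole stack: wax at (296,107), tin round it, block ends either side, and the weight peeking out at the right and bottom. I'll measure from here.

```bash
cat > w.py <<'E'
from h import *
from scipy.spatial.transform import Rotation as Ro
def wcloud():
    s=get_state();f=grab_frame("wrist")
    T=np.eye(4);T[:3,:3]=Ro.from_euler("xyz",s["ee_rot"]).as_matrix();T[:3,3]=s["eef_pos"]
    return cloud(f,T@f["hand_eye"]),f
E
python3 - <<'E'
from w import *
P,f=wcloud()
S=P[50:165,230:360].reshape(-1,3);S=S[np.isfinite(S[:,2])]
print(np.histogram(S[:,2],bins=np.arange(-.01,.13,.005)))
for n,lo,hi in[("wax",.096,.115),("tin",.078,.092),("block",.062,.076),("weight",.035,.05)]:
    s=S[(S[:,2]>lo)&(S[:,2]<hi)]
    if len(s)<5: continue
    c,L,W,an=rect(s[:,:2]);print(n,len(s),np.median(s[:,2]).round(4),c.round(4),s[:,:2].mean(0).round(4),round(L,1),round(W,1),round(an,1))
for n in["wax","tin","block","weight"]:
    for m in masks_of(n,"wrist")[:1]:
        p=P[m["mask"]];z=np.nanmedian(p[:,2]);p=p[abs(p[:,2]-z)<.005];c,L,W,an=rect(p[:,:2]);print("net",n,round(m["conf"],2),z.round(4),c.round(4),round(L,1),round(W,1),round(an,1))
for n,(l,t,r,b) in {"green":(380,190,480,275),"blue":(435,5,585,125)}.items():
    q=P[t:b,l:r].reshape(-1,3);s=q[(q[:,2]>.009)&(q[:,2]<.02)];c,L,W,an=rect(s[:,:2]);print(n,np.median(s[:,2]).round(4),c.round(4),round(L,1),round(W,1),round(an,1))
E
```

```text
(array([   0, 3093, 2954,    2,    3,    3,    1,    4,    2,  178,  280,
          5,    6,    8,   19, 2600,    3,    3, 1847,   22,    9,   43,
       2551,   28,    0,    0,    0,    0]), array([-0.01 , -0.005,  0.   ,  0.005,  0.01 ,  0.015,  0.02 ,  0.025,
        0.03 ,  0.035,  0.04 ,  0.045,  0.05 ,  0.055,  0.06 ,  0.065,
        0.07 ,  0.075,  0.08 ,  0.085,  0.09 ,  0.095,  0.1  ,  0.105,
        0.11 ,  0.115,  0.12 ,  0.125,  0.13 ]))
wax 2618 0.1031 [0.5604 0.0451] [0.5604 0.0451] 49.4 33.8 -13.9
tin 1877 0.0832 [0.5632 0.0473] [0.5663 0.0486] 75.1 41.5 -9.6
block 2620 0.0678 [0.561  0.0488] [0.561  0.0486] 85.0 48.2 82.6
weight 463 0.0404 [0.54   0.0402] [0.5443 0.0267] 104.6 46.1 -68.9
net wax 0.83 0.103 [0.5604 0.0452] 47.8 33.9 -13.7
net tin 0.56 0.0833 [0.5635 0.0475] 74.7 40.2 -9.3
net block 0.56 0.0678 [0.561  0.0488] 84.9 48.2 82.6
net weight 0.71 0.0403 [0.5394 0.0396] 104.0 44.2 -68.7
green 0.0126 [ 0.4074 -0.0726] 88.0 58.0 89.6
blue 0.0125 [ 0.5651 -0.1721] 125.2 72.8 87.8
```

```bash
python3 d.py "(.5604,.0451,.16,76.1)" "(.5604,.0451,.103,76.1)"
```

```text
t 3.32 p [0.4576 0.0507 0.2436] jaw -101.92 down [ 0.  0. -1.] w 0.0876 F [-0.45  0.11  0.29] q [ 0.54 -0.   -0.44 -0.   -1.13  0.82]
(0.5604, 0.0451, 0.16, 76.1) -> [ 8.36 10.18 -1.58] roll 2.0
(0.5604, 0.0451, 0.103, 76.1) -> [14.06 10.18 -1.58] roll 2.0
```

Emit:
step_arm([
  [0, 1, -0.2, 0, 0],
  [1, 2.5, -0.4, 1, 0],
  [2, 4.5, -0.8, 2, 0],
  [3.5, 6.5, -1.2, 2, 0],
  [5, 8.2, -1.5, 2, 0],
  [6.5, 9.6, -1.58, 2, 0],
  [7.8, 10.18, -1.58, 2, 0],
  [8.4, 10.18, -1.58, 2, 0],
  [8.4, 10.18, -1.58, 2, 0],
  [8.4, 10.18, -1.58, 2, 0],
])

```text
t: 4.15
eef_pos: [0.5602, 0.0441, 0.1595]
ee_rot: [-0.688, 1.57, -2.503]
force: [-0.3, -0.8, 0.3]
width: 0.0875
```

```bash
python3 d.py "(.5604,.0451,.103,76.1)"
```

```text
t 4.15 p [0.5602 0.0441 0.1595] jaw -103.97 down [-0.001 -0.    -1.   ] w 0.0875 F [-0.28 -0.85  0.26] q [ 0.43  0.24 -0.36  0.   -0.97  0.9 ]
(0.5604, 0.0451, 0.103, 76.1) -> [ 5.65 -0.   -0.1 ] roll -0.1
```

Emit:
step_arm([
  [0.8, 0, -0.05, 0, 0],
  [2, 0, -0.1, 0, 0],
  [3.3, 0, -0.1, 0, 0],
  [4.4, 0, -0.1, 0, 0],
  [5.2, 0, -0.1, 0, 0],
  [5.6, 0, -0.1, 0, 0],
  [5.6, 0, -0.1, 0, 0],
  [5.6, 0, -0.1, 0, 0.3],
  [5.6, 0, -0.1, 0, 0.5],
  [5.6, 0, -0.1, 0, 0.5],
], squeeze=15)

```text
t: 4.98
eef_pos: [0.561, 0.0451, 0.1042]
ee_rot: [2.15, 1.57, 0.335]
force: [0.5, -0.0, -0.1]
width: 0.0734
```

Emit:
step_arm([
  [0, 0, 0, 0, 0.55],
  [0, 0, 0, 0, 0.6],
  [0, 0, 0, 0, 0.7],
  [0, 0, 0, 0, 0.8],
  [0, 0, 0, 0, 1],
  [0, 0, 0, 0, 1],
  [0, 0, 0, 0, 1],
  [0, 0, 0, 0, 1],
  [0, 0, 0, 0, 1],
  [0, 0, 0, 0, 1],
])

```text
t: 5.82
eef_pos: [0.5607, 0.045, 0.1036]
ee_rot: [1.872, 1.571, 0.057]
force: [-0.5, -0.6, 0.7]
width: 0.0341
```

```bash
python3 d.py "(.51,.0,.19,45)" "(.407,-.0727,.16,-0.3)"
```

```text
t 5.82 p [0.5607 0.045  0.1036] jaw -103.99 down [ 0.  0. -1.] w 0.0341 F [-0.46 -0.6   0.74] q [ 0.43  0.31 -0.42  0.   -0.85  0.9 ]
(0.51, 0.0, 0.19, 45) -> [-8.64 -3.83  5.59] roll 31.0
(0.407, -0.0727, 0.16, -0.3) -> [ -5.64 -12.06  15.14] roll 76.3
```

Emit:
step_arm([
  [-0.5, 0, 0, 0, 1],
  [-1.3, 0, 0, 0, 1],
  [-2.5, 0, 0, 0, 1],
  [-4, 0, 0, 0, 1],
  [-5.2, -0.3, 0.3, 2, 1],
  [-6, -1, 1, 6, 1],
  [-6.3, -2, 2, 11, 1],
  [-6.5, -3, 3.5, 16, 1],
  [-6.5, -4, 5, 21, 1],
  [-6.5, -5, 6.3, 26, 1],
])

```text
t: 6.65
eef_pos: [0.4963, -0.0046, 0.1695]
ee_rot: [2.573, 1.57, 0.3]
force: [0.1, -0.8, -0.6]
width: 0.0339
```

```bash
python3 d.py "(.407,-.0727,.1,-0.7)"
```

```text
t 6.65 p [ 0.4963 -0.0046  0.1695] jaw -130.24 down [ 0.001  0.    -1.   ] w 0.0339 F [ 0.13 -0.8  -0.64] q [ 0.39  0.13 -0.48  0.   -0.96  0.48]
(0.407, -0.0727, 0.1, -0.7) -> [ 6.94 -2.42 10.97] roll 50.5
```

Emit:
step_arm([
  [0, -0.3, 1.5, 6, 1],
  [0.3, -0.6, 3, 12, 1],
  [1, -1, 5, 18, 1],
  [2, -1.4, 7, 24, 1],
  [3, -1.8, 8.6, 30, 1],
  [4, -2.1, 9.8, 36, 1],
  [5, -2.4, 10.6, 42, 1],
  [5.8, -2.4, 11, 47, 1],
  [6.3, -2.4, 11, 50.5, 1],
  [6.3, -2.4, 11, 50.5, 1],
])

```text
t: 7.48
eef_pos: [0.4072, -0.0732, 0.1054]
ee_rot: [0.143, 1.57, -3.01]
force: [0.1, -0.1, -0.5]
width: 0.034
```

Emit:
step_arm([
  [0, 0, 0, 0, 1],
  [0, 0, 0, 0, 1],
  [0, 0, 0, 0, 1],
  [0, 0, 0, 0, 1],
  [0, 0, 0, 0, 1],
  [0, 0, 0, 0, 1],
  [0, 0, 0, 0, 1],
  [0, 0, 0, 0, 1],
  [0, 0, 0, 0, 1],
  [0, 0, 0, 0, 1],
])

```text
t: 8.32
eef_pos: [0.4077, -0.0729, 0.1055]
ee_rot: [0.35, 1.571, -2.8]
force: [-0.4, 0.5, -0.6]
width: 0.0339
```

```bash
python3 d.py "(.407,-.0727,.026,-0.7)"
python3 - <<'E'
from h import *
f=grab_frame("top");P=cloud(f);cv2.imwrite("pics/t1.png",cv2.resize(f["pixels"][120:320,70:470,::-1],(800,400)))
f=grab_frame("scene");cv2.imwrite("pics/s1.png",f["pixels"][:,:,::-1])
E
```

```text
t 8.32 p [ 0.4077 -0.0729  0.1055] jaw 179.51 down [-0. -0. -1.] w 0.0339 F [-0.43  0.46 -0.6 ] q [ 0.3   0.07 -0.73  0.   -0.77 -0.31]
(0.407, -0.0727, 0.026, -0.7) -> [ 7.95 -0.02  0.07] roll 0.2
```

View pics/s1.png

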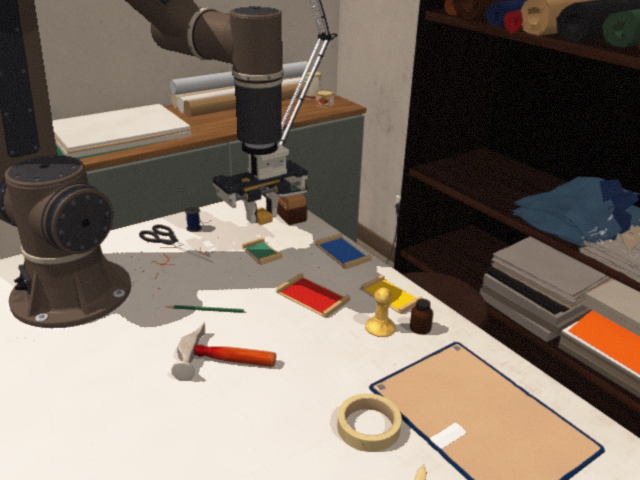

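Emit:
step_arm([
  [1, 0, 0, 0, 1],
  [2.5, 0, 0, 0, 1],
  [4.2, 0, 0.05, 0, 1],
  [5.6, 0, 0.07, 0.2, 1],
  [6.7, 0, 0.07, 0.2, 1],
  [7.4, 0, 0.07, 0.2, 1],
  [7.8, 0, 0.07, 0.2, 1],
  [7.95, 0, 0.07, 0.2, 1],
  [7.95, 0, 0.07, 0.2, 1],
  [7.95, 0, 0.07, 0.2, 1],
])

```text
t: 9.25
eef_pos: [0.4075, -0.0728, 0.0265]
ee_rot: [-2.942, 1.57, 0.187]
force: [-0.3, -0.3, 0.1]
width: 0.0341
```

```bash
python3 d.py "(.407,-.0727,.026,-0.7)"
```

```text
t 9.25 p [ 0.4075 -0.0728  0.0265] jaw 179.31 down [ 0.001  0.    -1.   ] w 0.0341 F [-0.25 -0.33  0.09] q [ 0.31  0.22 -0.82  0.   -0.53 -0.32]
(0.407, -0.0727, 0.026, -0.7) -> [ 0.05 -0.01  0.05] roll 0.0
```

Emit:
step_arm([
  [0.05, 0, 0.03, 0, 1],
  [0.1, 0, 0.03, 0, 1],
  [0.1, 0, 0.03, 0, 1],
  [0.1, 0, 0.03, 0, 1],
  [0.1, 0, 0.03, 0, 0.6],
  [0.1, 0, 0.03, 0, 0.5],
  [0.1, 0, 0.03, 0, 0.4],
  [0.1, 0, 0.03, 0, 0.2],
  [0.1, 0, 0.03, 0, 0],
  [0.1, 0, 0.03, 0, 0],
])

```text
t: 10.08
eef_pos: [0.4067, -0.0729, 0.025]
ee_rot: [0.375, 1.571, -2.779]
force: [0.3, -0.8, 0.3]
width: 0.0628
```

```bash
python3 d.py "(.407,-.0727,.026,-0.7)"
```

```text
t 10.08 p [ 0.4067 -0.0729  0.025 ] jaw 179.3 down [-0. -0. -1.] w 0.0628 F [ 0.31 -0.76  0.35] q [ 0.31  0.22 -0.82  0.   -0.53 -0.32]
(0.407, -0.0727, 0.026, -0.7) -> [-0.1  -0.02 -0.02] roll 0.0
```

Emit:
step_arm([
  [0, 0, 0, 0, 0],
  [-0.5, 0, 0, 0, 0],
  [-1.8, 0, 0, 0, 0],
  [-4, 0, 0, 0, 0],
  [-7, 0, 0, 0, 0],
  [-10, 0, 0, 0, 0],
  [-13, 0, 0, -5, 0],
  [-15.5, 0, 0, -12, 0],
  [-18, -1, 0, -19, 0],
  [-20, -2, 0, -26, 0],
])

```text
t: 10.92
eef_pos: [0.407, -0.053, 0.2276]
ee_rot: [2.924, 1.569, 0.229]
force: [0.8, 0.6, -1.0]
width: 0.0876
```

```bash
python3 d.py "(.46,.04,.225,80.4)"
python3 - <<'E'
from h import *
f=grab_frame("top");P=cloud(f);cv2.imwrite("pics/t1.png",cv2.resize(f["pixels"][120:320,70:470,::-1],(800,400)))
E
```

```text
t 10.92 p [ 0.407  -0.053   0.2276] jaw -154.4 down [ 0.002  0.    -1.   ] w 0.0876 F [ 0.76  0.59 -0.96] q [ 0.36 -0.09 -0.55  0.   -1.1   0.09]
(0.46, 0.04, 0.225, 80.4) -> [ 0.27 -6.1  -8.8 ] roll -54.8
```

Emit:
step_arm([
  [0, -0.5, -1, -7, 0],
  [0, -1, -2, -14, 0],
  [0, -2, -3, -21, 0],
  [0, -3, -4.5, -28, 0],
  [0, -4, -6, -35, 0],
  [0, -5, -7.2, -42, 0],
  [0, -6, -8.4, -49, 0],
  [0, -6.1, -8.8, -54.8, 0],
  [0, -6.1, -8.8, -54.8, 0],
  [0, -6.1, -8.8, -54.8, 0],
])

```text
t: 11.8
eef_pos: [0.4602, 0.0398, 0.2249]
ee_rot: [-1.056, 1.57, -2.803]
force: [-0.4, -0.4, 0.3]
width: 0.0874
```

```bash
cat > look.py <<'E'
from w import *
import sys
P,f=wcloud();cv2.imwrite(sys.argv[1],f["pixels"][:,:,::-1])
ok=np.isfinite(P[...,2])
ns=sys.argv[2:]
for n in ns:
    for m in masks_of(n,"wrist")[:1]:
        k=m["mask"]&ok
        p=P[k];z=np.median(p[:,2]) if 'stand' not in n else .0125
        p=p[abs(p[:,2]-z)<.004]
        if len(p)<10: print(n,"few",len(p));continue
        c,L,W,an=rect(p[:,:2]);print("net",n,round(m["conf"],2),m["extent"],len(p),"z",z.round(4) if hasattr(z,'round') else z,c.round(4),round(L,1),round(W,1),round(an,1))
E
python3 d.py; python3 look.py pics/w3.png wax green_stand tin block weight blue_stand
```

```text
t 11.8 p [0.4602 0.0398 0.2249] jaw -100.09 down [-0.001 -0.    -1.   ] w 0.0874 F [-0.44 -0.4   0.26] q [ 0.51  0.02 -0.47 -0.   -1.09  0.88]
net wax 0.9 [406.1, 227.8, 453.4, 266.5] 1320 z 0.0245 [ 0.4082 -0.0721] 48.5 33.8 89.5
net green_stand 0.58 [384.2, 212.0, 471.1, 280.1] 804 z 0.0125 [ 0.4078 -0.0728] 88.2 57.5 89.7
net tin 0.92 [257.2, 56.6, 314.2, 156.9] 5056 z 0.0834 [0.5633 0.0472] 74.9 41.2 -9.2
net block 0.68 [234.6, 81.1, 343.0, 146.8] 2929 z 0.0679 [0.5609 0.0487] 84.8 48.0 82.5
net weight 0.93 [243.9, 89.8, 344.7, 152.0] 315 z 0.0405 [0.5394 0.04  ] 102.8 43.2 -69.1
net blue_stand 0.69 [446.5, 22.6, 583.6, 120.5] 1594 z 0.0125 [ 0.5649 -0.1719] 124.7 72.6 88.1
```

View pics/w3.png

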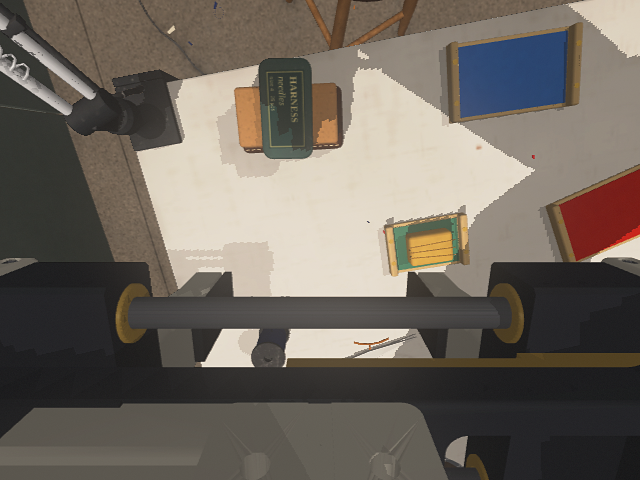

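```bash
python3 d.py "(.5514,.0493,.14,80.6)" "(.5514,.0493,.0875,80.6)"
```

```text
t 12.15 p [0.4603 0.0395 0.2252] jaw -99.98 down [ 0.  0. -1.] w 0.0876 F [-0.63  0.51  1.26] q [ 0.51  0.02 -0.46 -0.   -1.09  0.88]
(0.5514, 0.0493, 0.14, 80.6) -> [ 8.52  8.8  -2.54] roll -0.6
(0.5514, 0.0493, 0.0875, 80.6) -> [13.77  8.8  -2.54] roll -0.6
```

Emit:
step_arm([
  [0.5, 1, -0.4, 0, 0],
  [1.5, 3, -1, -0.6, 0],
  [3, 5, -1.8, -0.6, 0],
  [4.5, 7, -2.4, -0.6, 0],
  [6, 8.3, -2.54, -0.6, 0],
  [7.5, 8.8, -2.54, -0.6, 0],
  [8.3, 8.8, -2.54, -0.6, 0],
  [8.5, 8.8, -2.54, -0.6, 0],
  [8.5, 8.8, -2.54, -0.6, 0],
  [8.5, 8.8, -2.54, -0.6, 0],
], squeeze=25)

```text
t: 12.98
eef_pos: [0.5516, 0.0498, 0.1408]
ee_rot: [1.916, 1.57, 0.183]
force: [-0.2, 0.4, 1.0]
width: 0.0879
```

```bash
python3 d.py "(.5514,.0493,.0875,80.6)"
```

```text
t 12.98 p [0.5516 0.0498 0.1408] jaw -99.29 down [ 0.001  0.    -1.   ] w 0.0879 F [-0.22  0.4   0.98] q [ 0.44  0.25 -0.4   0.   -0.92  0.96]
(0.5514, 0.0493, 0.0875, 80.6) -> [ 5.33 -0.02  0.06] roll 0.1
```

Emit:
step_arm([
  [0.8, 0, 0, 0, 0],
  [2, 0, 0, 0, 0],
  [3.3, 0, 0.03, 0, 0],
  [4.4, 0, 0.03, 0, 0],
  [5, 0, 0.03, 0, 0],
  [5.3, 0, 0.03, 0, 0],
  [5.3, 0, 0.03, 0, 0.2],
  [5.3, 0, 0.03, 0, 0.4],
  [5.3, 0, 0.03, 0, 0.45],
  [5.3, 0, 0.03, 0, 0.5],
])

```text
t: 13.82
eef_pos: [0.5519, 0.0496, 0.0877]
ee_rot: [2.1, 1.57, 0.367]
force: [0.2, 0.2, 0.5]
width: 0.0666
```

Emit:
step_arm([
  [0, 0, 0, 0, 0.52],
  [0, 0, 0, 0, 0.55],
  [0, 0, 0, 0, 0.6],
  [0, 0, 0, 0, 0.7],
  [0, 0, 0, 0, 1],
  [0, 0, 0, 0, 1],
  [0, 0, 0, 0, 1],
  [0, 0, 0, 0, 1],
  [0, 0, 0, 0, 1],
  [0, 0, 0, 0, 1],
])

```text
t: 14.65
eef_pos: [0.5516, 0.0495, 0.0872]
ee_rot: [1.824, 1.571, 0.09]
force: [-0.4, -0.3, 3.1]
width: 0.0412
```

```bash
python3 d.py "(.5432,-.3544,.2,7)"
```

```text
t 14.65 p [0.5516 0.0495 0.0872] jaw -99.3 down [ 0.  0. -1.] w 0.0412 F [-0.38 -0.34  3.09] q [ 0.44  0.32 -0.45  0.   -0.8   0.97]
(0.5432, -0.3544, 0.2, 7) -> [-11.29   5.7   39.99] roll 73.7
```

Emit:
step_arm([
  [-0.3, 0, 0, 0, 1],
  [-0.8, 0, 0, 0, 1],
  [-1.6, 0, 0, 0, 1],
  [-3, 0, 0, 0, 1],
  [-4.5, 0, 0, 0, 1],
  [-6, 0, 0, 0, 1],
  [-7.5, 0, 0.3, 0, 1],
  [-8.5, 0, 1.2, 1, 1],
  [-9, 0, 2.5, 3, 1],
  [-9.3, 0, 4, 6, 1],
])

```text
t: 15.48
eef_pos: [0.545, 0.0093, 0.181]
ee_rot: [2.244, 1.57, 0.404]
force: [0.4, -0.2, -0.9]
width: 0.0412
```

```bash
python3 d.py "(.5432,-.3544,.18,7)"
python3 - <<'E'
from h import *
f=grab_frame("scene");cv2.imwrite("pics/s2.png",cv2.resize(f["pixels"][100:340,200:520,::-1],(800,600)))
E
```

```text
t 15.48 p [0.545  0.0093 0.181 ] jaw -105.45 down [ 0.001  0.    -1.   ] w 0.0412 F [ 0.44 -0.25 -0.85] q [ 0.38  0.2  -0.37 -0.   -1.01  0.92]
(0.5432, -0.3544, 0.18, 7) -> [ 0.08  9.52 35.1 ] roll 67.5
```

View pics/s2.png

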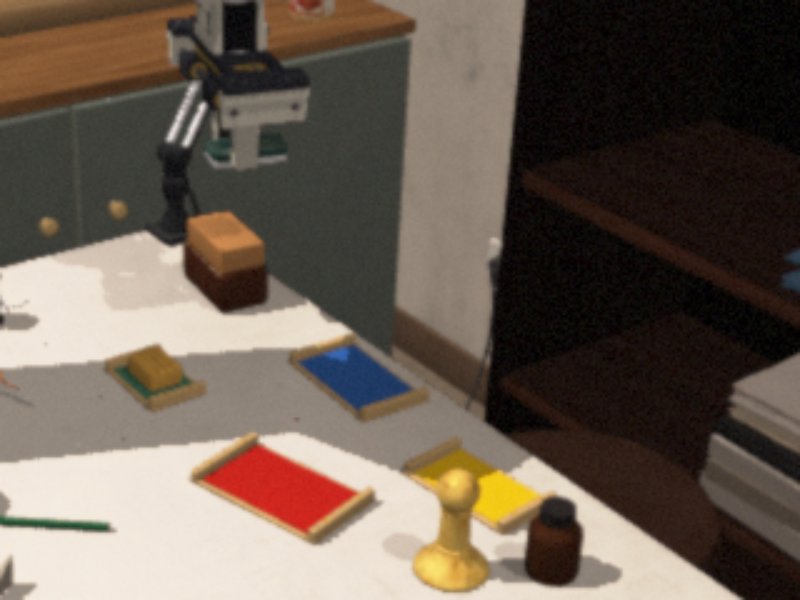

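Emit:
step_arm([
  [0, 0.3, 2, 4, 1],
  [0, 0.8, 4.5, 9, 1],
  [0, 1.8, 7.5, 15, 1],
  [0, 2.8, 10.5, 21, 1],
  [0, 3.7, 13.5, 27, 1],
  [0, 4.5, 16.5, 33, 1],
  [0, 5.3, 19.5, 39, 1],
  [0, 6.1, 22.5, 45, 1],
  [0, 6.9, 25.5, 51, 1],
  [0, 7.7, 28.5, 57, 1],
])

```text
t: 16.37
eef_pos: [0.5428, -0.2875, 0.1796]
ee_rot: [-0.672, 1.57, 2.771]
force: [0.2, 0.7, -0.2]
width: 0.0413
```

```bash
python3 d.py "(.5432,-.3544,.18,7)"
```

```text
t 16.37 p [ 0.5428 -0.2875  0.1796] jaw -162.73 down [-0.001  0.    -1.   ] w 0.0413 F [ 0.17  0.74 -0.22] q [-0.17  0.31 -0.21 -0.   -1.05  0.47]
(0.5432, -0.3544, 0.18, 7) -> [-0.04  6.4   1.95] roll 10.3
```

Emit:
step_arm([
  [0, 1.5, 0.5, 4, 1],
  [0, 3, 0.9, 7, 1],
  [0, 4.4, 1.3, 9, 1],
  [0, 5.5, 1.7, 10.3, 1],
  [0, 6.2, 1.95, 10.3, 1],
  [0, 6.4, 1.95, 10.3, 1],
  [0, 6.4, 1.95, 10.3, 1],
  [0, 6.4, 1.95, 10.3, 1],
  [0, 6.4, 1.95, 10.3, 1],
  [0, 6.4, 1.95, 10.3, 1],
])

```text
t: 17.2
eef_pos: [0.5452, -0.3514, 0.1803]
ee_rot: [2.965, 1.571, -0.046]
force: [0.3, 0.0, -0.5]
width: 0.0408
```

```bash
python3 d.py "(.5432,-.3544,.0245,7)"
python3 - <<'E'
from h import *
P,f=None,grab_frame("top");P=cloud(f);cv2.imwrite("pics/t2.png",cv2.resize(f["pixels"][120:320,270:520,::-1],(750,600)))
f=grab_frame("wrist");cv2.imwrite("pics/w4.png",f["pixels"][:,:,::-1])
E
```

```text
t 17.2 p [ 0.5452 -0.3514  0.1803] jaw -172.53 down [ 0. -0. -1.] w 0.0408 F [ 0.34  0.01 -0.54] q [-0.27  0.36 -0.14 -0.   -1.07  0.4 ]
(0.5432, -0.3544, 0.0245, 7) -> [15.58  0.27  0.24] roll 0.5
```

View pics/t2.png

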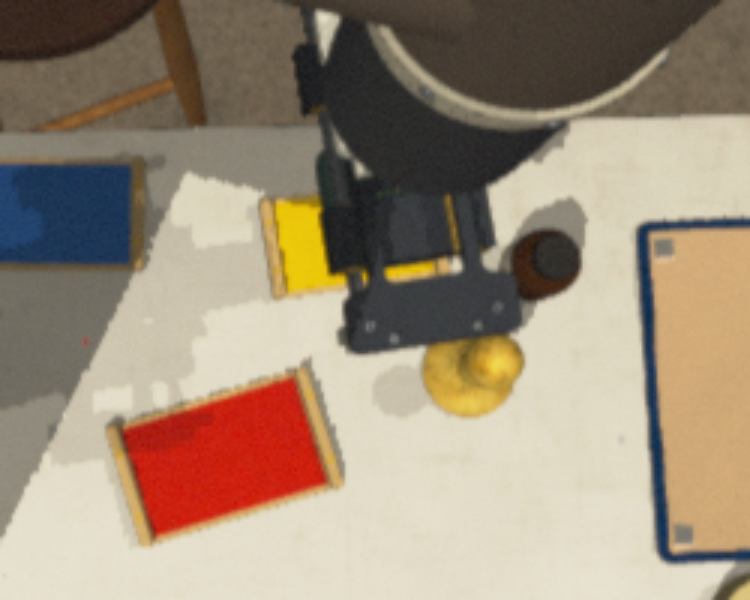

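View pics/w4.png

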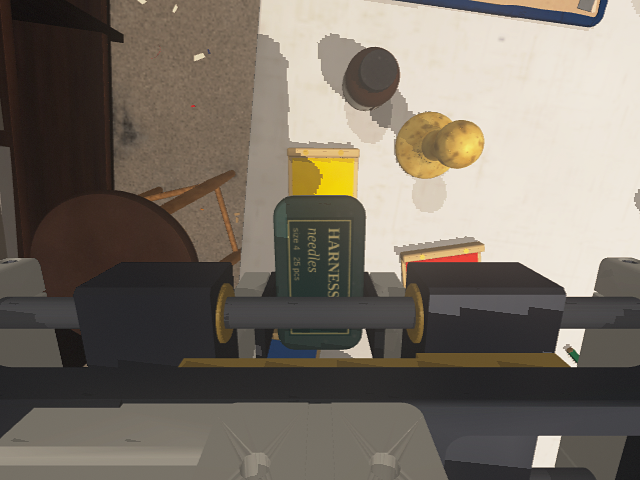

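```bash
python3 - <<'E'
from w import *
P,f=wcloud()
s=get_state();p0=s["eef_pos"];M=Ro.from_euler("xyz",s["ee_rot"]).as_matrix()
print(p0)
B=P[100:190,385:495].reshape(-1,3);B=B[B[:,2]>.055]
T=(B-p0)@M*1000  # tool coords mm
for lo,hi in((.055,.072),(.072,.095)):
    k=(B[:,2]>lo)&(B[:,2]<hi);print(lo,k.sum(),B[k].mean(0).round(4),"tool y,z min",T[k][:,1:].min(0).round(1),"max",T[k][:,1:].max(0).round(1))
m=masks_of("tin","wrist")[0];q=P[m["mask"]];z=np.nanmedian(q[:,2]);q=q[abs(q[:,2]-z)<.004];t=(q-p0)@M*1000
c,L,W,a=rect(t[:,1:]/1000);print("tin in tool y,z:",c.round(4),"max y",t[:,1].max(),"z",z-p0[2],L,W,a)
g=P[130:165,270:370].reshape(-1,3);g=g[(abs(g[:,2]-.0125)<.004)];t=(g-p0)@M*1000
print("yellow stop tool",t[:,1:].min(0),t[:,1:].max(0))
for n in("yellow_stand",):
  for m in masks_of(n,"wrist")[:1]:
    q=P[m["mask"]];q=q[abs(q[:,2]-.005)<.003];print(n,m["conf"],m["extent"],rect(q[:,:2]))
E
```

```text
[ 0.54518179 -0.35164186  0.1802174 ]
0.055 21 [ 0.4718 -0.4349  0.0696] tool y,z min [58.9 81.2] max [85.8 89.9]
0.072 1896 [ 0.4617 -0.4365  0.0846] tool y,z min [56.9 80.8] max [ 89.5 112.3]
tin in tool y,z: [ 0.0121 -0.0009] max y 49.81031614743442 z -0.0038993282353227965 75.50951385498047 41.57088851928711 0.3973361551761598
yellow stop tool [ 63.36483405 -29.72343847] [71.19992653 34.64263324]
yellow_stand 0.75 [289.5, 149.5, 358.2, 199.6] (array([ 0.54887164, -0.39662024]), 64.95259857177734, 36.77800369262695, np.float64(7.045695781707767))
```

Emit:
step_arm([
  [0.5, 0.2, 0.15, 0.5, 1],
  [1.5, 0.27, 0.24, 0.5, 1],
  [3.5, 0.27, 0.24, 0.5, 1],
  [6, 0.27, 0.24, 0.5, 1],
  [8.5, 0.27, 0.24, 0.5, 1],
  [10.5, 0.27, 0.24, 0.5, 1],
  [12, 0.27, 0.24, 0.5, 1],
  [12.6, 0.27, 0.24, 0.5, 1],
  [12.6, 0.27, 0.24, 0.5, 1],
  [12.6, 0.27, 0.24, 0.5, 1],
])

```text
t: 18.28
eef_pos: [0.543, -0.3553, 0.054]
ee_rot: [0.126, 1.57, -2.895]
force: [-0.3, -0.3, -0.7]
width: 0.041
```

```bash
python3 d.py "(.5432,-.3544,.0245,7)"
```

```text
t 18.28 p [ 0.543  -0.3553  0.054 ] jaw -173.09 down [-0. -0. -1.] w 0.041 F [-0.27 -0.3  -0.68] q [-0.28  0.49 -0.26  0.   -0.82  0.4 ]
(0.5432, -0.3544, 0.0245, 7) -> [ 2.95 -0.09 -0.04] roll -0.1
```

Emit:
step_arm([
  [0.5, -0.05, 0, 0, 1],
  [1.2, -0.05, 0, 0, 1],
  [1.8, -0.05, 0, 0, 1],
  [2.3, -0.05, 0, 0, 1],
  [2.6, -0.05, 0, 0, 1],
  [2.8, -0.05, 0, 0, 1],
  [2.95, -0.05, 0, 0, 1],
  [2.95, -0.05, 0, 0, 1],
  [2.95, -0.05, 0, 0, 1],
  [2.95, -0.05, 0, 0, 1],
])

```text
t: 19.12
eef_pos: [0.5431, -0.3547, 0.0247]
ee_rot: [2.688, 1.57, -0.333]
force: [-0.2, 0.4, -1.2]
width: 0.0409
```

```bash
python3 d.py "(.5432,-.3544,.0245,7)"
```

```text
t 19.12 p [ 0.5431 -0.3547  0.0247] jaw -173.1 down [ 0. -0. -1.] w 0.0409 F [-0.17  0.38 -1.24] q [-0.28  0.52 -0.29  0.   -0.76  0.4 ]
(0.5432, -0.3544, 0.0245, 7) -> [ 0.02 -0.03 -0.02] roll -0.1
```

Emit:
step_arm([
  [0.06, 0, 0, 0, 1],
  [0.06, 0, 0, 0, 1],
  [0.06, 0, 0, 0, 0.6],
  [0.06, 0, 0, 0, 0.45],
  [0.06, 0, 0, 0, 0.3],
  [0.06, 0, 0, 0, 0.2],
  [0.06, 0, 0, 0, 0.2],
  [0.06, 0, 0, 0, 0.2],
  [-0.5, 0, 0, 0, 0.2],
  [-2, 0, 0, 0, 0.2],
])

```text
t: 19.95
eef_pos: [0.5415, -0.3541, 0.0429]
ee_rot: [-0.507, 1.567, 2.755]
force: [0.2, -0.2, -0.9]
width: 0.0699
```

Emit:
step_arm([
  [-1.5, 0, 0, 0, 0.2],
  [-4, 0, 0, 0, 0.2],
  [-7, 0, 0, 0, 0.2],
  [-10, 0, 0, 0, 0.2],
  [-13, 0, 0, -2, 0],
  [-16, -2, 0, -6, 0],
  [-18, -5, 0, -10, 0],
  [-19, -8, 0, -10, 0],
  [-19, -9, 0, -10, 0],
  [-19, -9, 0, -10, 0],
])

```text
t: 20.78
eef_pos: [0.5322, -0.2634, 0.2364]
ee_rot: [2.837, 1.568, -0.007]
force: [-0.5, 0.4, -0.3]
width: 0.0877
```

```bash
python3 d.py "(.48,.02,.22,-8)" "(.48,.02,.22,80)"; python3 look.py pics/w5.png tin yellow_stand brass bottle
```

```text
t 20.78 p [ 0.5322 -0.2634  0.2364] jaw -162.98 down [ 0.003 -0.    -1.   ] w 0.0877 F [-0.52  0.36 -0.31] q [-0.13  0.23 -0.19 -0.   -1.15  0.43]
(0.48, 0.02, 0.22, -8) -> [  1.62 -28.62  -3.3 ] roll 25.0
(0.48, 0.02, 0.22, 80) -> [  1.62 -28.62  -3.3 ] roll -63.0
net tin 0.57 [313.7, 76.3, 366.2, 156.1] 3071 z 0.0203 [ 0.5456 -0.3669] 75.3 40.8 -83.9
net yellow_stand 0.73 [298.6, 53.8, 380.4, 176.7] 1071 z 0.0125 [ 0.5453 -0.3669] 113.2 64.6 -83.2
net brass 0.89 [411.1, 34.3, 494.3, 105.2] 190 z 0.0263 [ 0.4615 -0.4336] 28.1 19.4 -43.4
net bottle 0.9 [376.1, 0.0, 426.6, 32.9] 273 z 0.038 [ 0.5185 -0.466 ] 38.9 14.7 11.9
```

View pics/w5.png

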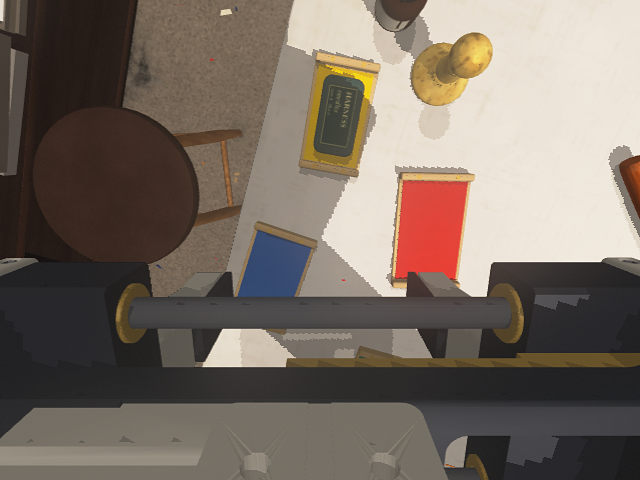

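```bash
cat > topst.py <<'E'
from h import *
f=grab_frame("top");P=cloud(f);cv2.imwrite("pics/top_%d.png"%int(get_state()["t"]*100),f["pixels"][:,:,::-1])
S=P[150:230,120:215].reshape(-1,3);S=S[np.isfinite(S[:,2])]
for n,lo,hi in[("block",.062,.074),("weight",.036,.046)]:
    s=S[(S[:,2]>lo)&(S[:,2]<hi)]
    if len(s)<5: continue
    c,L,W,an=rect(s[:,:2]);print(n,len(s),np.median(s[:,2]).round(4),c.round(4),round(L,1),round(W,1),round(an,1))
E
python3 topst.py
```

```text
block 1232 0.0661 [0.5602 0.0491] 86.1 48.3 82.6
weight 263 0.0395 [0.5401 0.0398] 103.7 46.3 -67.2
```

```bash
python3 d.py "(.5606,.0489,.15,-7.4)"
```

```text
t 21.08 p [ 0.5319 -0.266   0.2337] jaw -163.16 down [-0.001  0.    -1.   ] w 0.0874 F [-0.42 -0.01  0.33] q [-0.14  0.24 -0.18  0.   -1.15  0.43]
(0.5606, 0.0489, 0.15, -7.4) -> [  8.37 -29.31 -11.89] roll 24.2
```

Emit:
step_arm([
  [0, -1, -0.4, 1, 0],
  [0, -3.5, -1.4, 4, 0],
  [0, -6.5, -2.6, 8, 0],
  [0, -10, -4, 12, 0],
  [0.3, -13.5, -5.4, 16, 0],
  [1, -17, -6.8, 20, 0],
  [2, -20.5, -8.2, 24.2, 0],
  [3, -23.5, -9.4, 24.2, 0],
  [4, -26, -10.6, 24.2, 0],
  [5, -28, -11.4, 24.2, 0],
], squeeze=30)

```text
t: 21.92
eef_pos: [0.5602, 0.0374, 0.1836]
ee_rot: [0.777, 1.57, -2.492]
force: [0.0, -0.3, 0.6]
width: 0.0872
```

```bash
python3 d.py "(.5606,.0489,.11,-7.4)"
```

```text
t 21.92 p [0.5602 0.0374 0.1836] jaw 172.72 down [-0. -0. -1.] w 0.0872 F [ 0.04 -0.34  0.63] q [ 0.42  0.22 -0.33  0.   -1.02 -0.54]
(0.5606, 0.0489, 0.11, -7.4) -> [ 7.36 -1.15  0.11] roll 0.1
```

Emit:
step_arm([
  [0.5, -0.5, 0, 0, 0],
  [1.5, -1, 0.1, 0, 0],
  [3, -1.15, 0.1, 0, 0],
  [4.5, -1.15, 0.1, 0, 0],
  [5.8, -1.15, 0.1, 0, 0],
  [6.8, -1.15, 0.1, 0, 0],
  [7.4, -1.15, 0.1, 0, 0],
  [7.4, -1.15, 0.1, 0, 0],
  [7.4, -1.15, 0.1, 0, 0],
  [7.4, -1.15, 0.1, 0, 0],
])

```text
t: 22.75
eef_pos: [0.5608, 0.0472, 0.1112]
ee_rot: [-2.824, 1.57, 0.19]
force: [-0.3, -0.6, -0.7]
width: 0.0876
```

```bash
python3 d.py "(.5606,.0489,.063,-7.4)"
```

```text
t 22.75 p [0.5608 0.0472 0.1112] jaw 172.69 down [ 0.001  0.    -1.   ] w 0.0876 F [-0.3  -0.58 -0.66] q [ 0.43  0.3  -0.41  0.   -0.86 -0.56]
(0.5606, 0.0489, 0.063, -7.4) -> [ 4.82 -0.17  0.04] roll 0.1
```

Emit:
step_arm([
  [0.8, -0.1, 0.02, 0, 0],
  [2, -0.15, 0.02, 0, 0],
  [3.2, -0.15, 0.02, 0, 0],
  [4.2, -0.15, 0.02, 0, 0],
  [4.8, -0.15, 0.02, 0, 0],
  [4.8, -0.15, 0.02, 0, 0.2],
  [4.8, -0.15, 0.02, 0, 0.3],
  [4.8, -0.15, 0.02, 0, 0.36],
  [4.8, -0.15, 0.02, 0, 0.4],
  [4.8, -0.15, 0.02, 0, 0.42],
])

```text
t: 23.58
eef_pos: [0.5606, 0.0489, 0.0631]
ee_rot: [-2.653, 1.57, 0.362]
force: [0.5, -0.1, 0.4]
width: 0.0601
```

Emit:
step_arm([
  [0, 0, 0, 0, 0.44],
  [0, 0, 0, 0, 0.48],
  [0, 0, 0, 0, 0.55],
  [0, 0, 0, 0, 0.7],
  [0, 0, 0, 0, 1],
  [0, 0, 0, 0, 1],
  [0, 0, 0, 0, 1],
  [0, 0, 0, 0, 1],
  [0, 0, 0, 0, 1],
  [0, 0, 0, 0, 1],
])

```text
t: 24.42
eef_pos: [0.5603, 0.0489, 0.0629]
ee_rot: [-2.815, 1.571, 0.199]
force: [-1.9, 0.6, 6.1]
width: 0.0481
```

```bash
python3 d.py "(.565,-.1718,.16,-1.9)"
```

```text
t 24.42 p [0.5603 0.0489 0.0629] jaw 172.71 down [ 0.  0. -1.] w 0.0481 F [-1.9   0.61  6.1 ] q [ 0.44  0.36 -0.46  0.   -0.75 -0.56]
(0.565, -0.1718, 0.16, -1.9) -> [-9.72 21.83 -3.27] roll -5.4
```

Emit:
step_arm([
  [-0.3, 0, 0, 0, 1],
  [-0.8, 0, 0, 0, 1],
  [-1.6, 0, 0, 0, 1],
  [-3, 0, 0, 0, 1],
  [-4.5, 0, 0, 0, 1],
  [-6, 0, 0, 0, 1],
  [-7.5, 0.5, 0, 0, 1],
  [-8.5, 1.7, -0.2, 0, 1],
  [-9, 3.5, -0.5, 0, 1],
  [-9, 6, -0.9, -1, 1],
])

```text
t: 25.25
eef_pos: [0.5625, -0.0119, 0.1546]
ee_rot: [-2.788, 1.568, 0.245]
force: [1.3, -0.1, -1.1]
width: 0.0476
```

```bash
python3 d.py "(.565,-.1718,.12,-1.9)"; python3 - <<'E'
from h import *
f=grab_frame("scene");cv2.imwrite("pics/s3.png",cv2.resize(f["pixels"][100:340,200:520,::-1],(800,600)))
E
```

```text
t 25.25 p [ 0.5625 -0.0119  0.1546] jaw 173.8 down [ 0.003  0.001 -1.   ] w 0.0476 F [ 1.26 -0.06 -1.06] q [ 0.33  0.25 -0.36  0.   -0.96 -0.44]
(0.565, -0.1718, 0.12, -1.9) -> [ 3.45 15.87 -1.97] roll -4.3
```

View pics/s3.png

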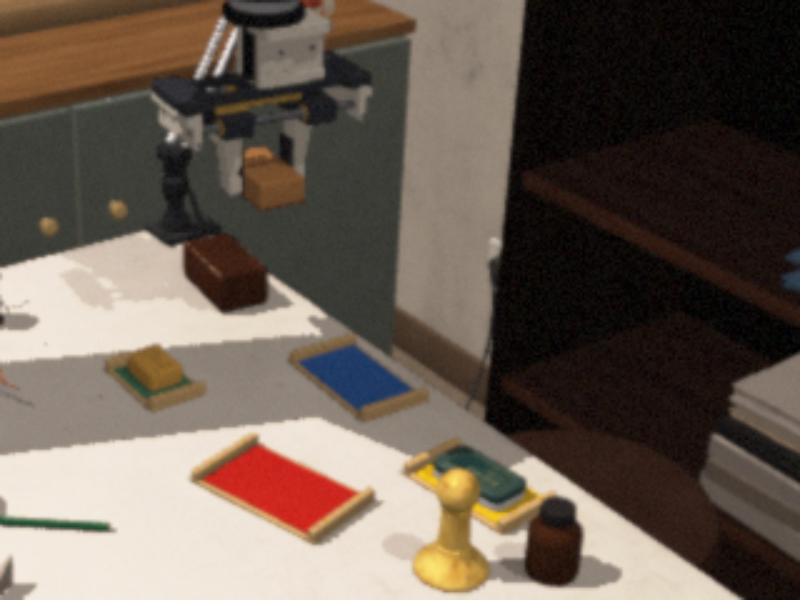

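Emit:
step_arm([
  [0, 2, -0.2, -1, 1],
  [0, 4.5, -0.5, -2, 1],
  [0, 7, -0.9, -3, 1],
  [0, 9.5, -1.2, -4, 1],
  [0, 12, -1.5, -4.3, 1],
  [0, 14, -1.8, -4.3, 1],
  [0, 15.4, -2, -4.3, 1],
  [0, 15.8, -2, -4.3, 1],
  [0, 15.8, -2, -4.3, 1],
  [0, 15.8, -2, -4.3, 1],
])

```text
t: 26.13
eef_pos: [0.5638, -0.1713, 0.1526]
ee_rot: [-0.75, 1.571, 2.356]
force: [-0.4, -1.2, -1.6]
width: 0.0481
```

```bash
python3 - <<'E'
from w import *
P,f=wcloud();cv2.imwrite("pics/w6.png",f["pixels"][:,:,::-1])
s=get_state();p0=s["eef_pos"];M=Ro.from_euler("xyz",s["ee_rot"]).as_matrix()
m=masks_of("block","wrist")
if m:
    m=m[0];q=P[m["mask"]];z=np.nanmedian(q[:,2]);q=q[abs(q[:,2]-z)<.004];t=(q-p0)@M*1000
    c,L,W,a=rect(t[:,1:]/1000);print("block tool",m["extent"],c.round(4),"max y",t[:,1].max(),"z",z-p0[2],L,W,a)
m=masks_of("blue_stand","wrist")
for m in m[:1]:
    q=P[m["mask"]];q=q[abs(q[:,2]-.0125)<.003];t=(q-p0)@M*1000;print("stop tool",t[:,1:].min(0),t[:,1:].max(0),rect(t[:,1:]/1000))
E
python3 d.py "(.565,-.1718,.027,-1.9)"
```

```text
block tool [266.3, 205.2, 376.8, 356.2] [ 0.0097 -0.0007] max y 43.12802422498886 z 0.004897476696103686 66.91529083251953 47.99861526489258 -0.014305114746117054
stop tool [ 55.41988239 -37.22550922] [62.77684068 35.08643515] (array([ 0.05908512, -0.00106862]), 72.31244659423828, 7.344891548156738, np.float64(-89.96684957295656))
t 26.28 p [ 0.5641 -0.1704  0.1527] jaw 178.05 down [ 0.  0. -1.] w 0.0479 F [ 0.45 -0.44 -0.55] q [ 0.04  0.29 -0.3  -0.   -0.97 -0.07]
(0.565, -0.1718, 0.027, -1.9) -> [12.57  0.14 -0.09] roll -0.0
```

View pics/w6.png

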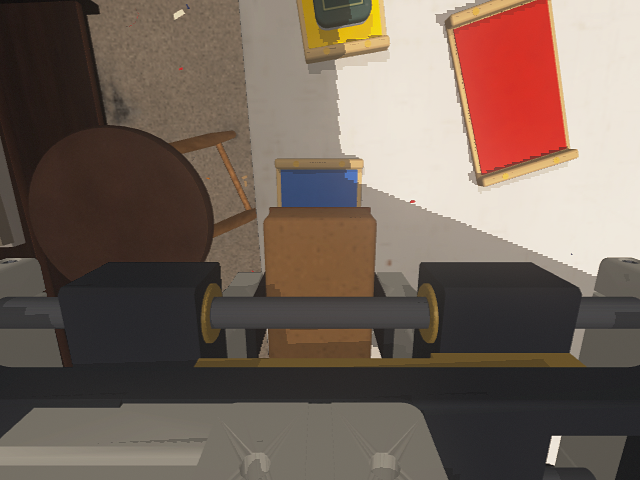

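Emit:
step_arm([
  [0.6, 0.1, -0.05, 0, 1],
  [2, 0.12, -0.06, 0, 1],
  [4, 0.12, -0.06, 0, 1],
  [6, 0.12, -0.06, 0, 1],
  [8, 0.12, -0.06, 0, 1],
  [9.5, 0.12, -0.06, 0, 1],
  [10.5, 0.12, -0.06, 0, 1],
  [11, 0.12, -0.06, 0, 1],
  [11, 0.12, -0.06, 0, 1],
  [11, 0.12, -0.06, 0, 1],
])

```text
t: 27.12
eef_pos: [0.5651, -0.1722, 0.0429]
ee_rot: [2.724, 1.57, -0.452]
force: [1.1, 0.4, -0.1]
width: 0.0481
```

```bash
python3 d.py "(.565,-.1717,.0262,-1.9)"
```

```text
t 27.12 p [ 0.5651 -0.1722  0.0429] jaw 178.04 down [ 0. -0. -1.] w 0.0481 F [ 1.07  0.37 -0.09] q [ 0.04  0.42 -0.41  0.   -0.74 -0.07]
(0.565, -0.1717, 0.0262, -1.9) -> [ 1.67 -0.05  0.01] roll -0.1
```

Emit:
step_arm([
  [0.4, -0.03, 0, 0, 1],
  [0.8, -0.03, 0, 0, 1],
  [1.2, -0.03, 0, 0, 1],
  [1.5, -0.03, 0, 0, 1],
  [1.65, -0.03, 0, 0, 1],
  [1.7, -0.03, 0, 0, 1],
  [1.7, -0.03, 0, 0, 1],
  [1.7, -0.03, 0, 0, 1],
  [1.7, -0.03, 0, 0, 1],
  [1.7, -0.03, 0, 0, 1],
])

```text
t: 27.95
eef_pos: [0.5644, -0.172, 0.0258]
ee_rot: [0.189, 1.57, -2.987]
force: [-2.6, 0.5, 5.4]
width: 0.0479
```

Emit:
step_arm([
  [0, 0, 0, 0, 1],
  [0, 0, 0, 0, 0.5],
  [0, 0, 0, 0, 0.42],
  [0, 0, 0, 0, 0.36],
  [0, 0, 0, 0, 0.25],
  [0, 0, 0, 0, 0.15],
  [0, 0, 0, 0, 0.15],
  [0, 0, 0, 0, 0.15],
  [-0.5, 0, 0, 0, 0.1],
  [-2, 0, 0, 0, 0.1],
])

```text
t: 28.78
eef_pos: [0.5631, -0.1719, 0.044]
ee_rot: [-0.028, 1.567, 3.078]
force: [-0.5, -0.8, -0.3]
width: 0.0779
```

Emit:
step_arm([
  [-2, 0, 0, 0, 0.1],
  [-4.5, 0, 0, 0, 0.1],
  [-8, 0, 0, 0, 0],
  [-11.5, 0, 0, 0, 0],
  [-14.5, 0, 0, 0, 0],
  [-17, -3, 0, 0, 0],
  [-18, -6, 0, 0, 0],
  [-18, -9, 0, 0, 0],
  [-18, -11, 0, 0, 0],
  [-18, -11, 0, 0, 0],
])

```text
t: 29.62
eef_pos: [0.5687, -0.0591, 0.2266]
ee_rot: [-2.626, 1.569, 0.483]
force: [0.7, 0.3, 0.6]
width: 0.0876
```

```bash
python3 d.py ; python3 look.py pics/w7.png block blue_stand red_stand tin yellow_stand;python3 topst.py
```

```text
t 29.62 p [ 0.5687 -0.0591  0.2266] jaw 178.14 down [ 0.002  0.001 -1.   ] w 0.0876 F [0.69 0.34 0.61] q [ 0.24  0.2  -0.25 -0.   -1.12 -0.27]
net block 0.83 [294.8, 50.5, 347.0, 151.1] 4861 z 0.0309 [ 0.5651 -0.1719] 83.6 48.0 88.1
net blue_stand 0.66 [283.1, 32.1, 360.5, 168.5] 1201 z 0.0125 [ 0.5647 -0.1719] 123.7 71.5 87.8
red_stand few 1
weight 485 0.0398 [0.5588 0.0486] 93.0 53.8 83.0
```

View pics/w7.png

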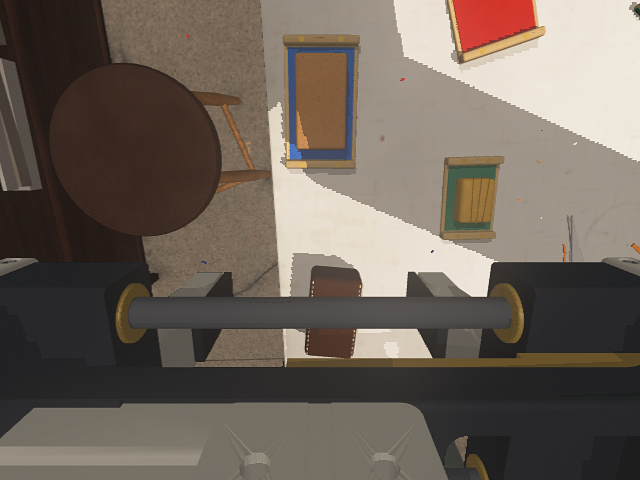

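```bash
python3 - <<'E'
from w import *
P,f=wcloud()
p=P[262:360,295:370].reshape(-1,3);p=p[abs(p[:,2]-.0415)<.004]
print(len(p),p.mean(0),rect(p[:,:2]))
E
python3 d.py "(.559,.0485,.1,-7)" "(.559,.0485,.027,-7)"
```

```text
2190 [0.56031203 0.04906704 0.04154263] (array([0.55938245, 0.0457739 ]), 91.49579620361328, 54.222408294677734, np.float64(83.35473632812501))
t 30.02 p [ 0.5684 -0.0629  0.2254] jaw 177.94 down [-0. -0. -1.] w 0.0876 F [-0.04  0.14 -0.38] q [ 0.23  0.2  -0.25  0.   -1.12 -0.27]
(0.559, 0.0485, 0.1, -7) -> [ 12.54 -11.1    1.33] roll 4.9
(0.559, 0.0485, 0.027, -7) -> [ 19.84 -11.1    1.33] roll 4.9
```

Emit:
step_arm([
  [0.5, -1, 0.1, 1, 0],
  [2, -3, 0.4, 2, 0],
  [4, -5.5, 0.7, 4, 0],
  [6.5, -8, 1, 4.8, 0],
  [9, -10, 1.3, 4.8, 0],
  [11, -11, 1.3, 4.8, 0],
  [12.3, -11.05, 1.3, 4.8, 0],
  [12.5, -11.05, 1.3, 4.8, 0],
  [12.5, -11.05, 1.3, 4.8, 0],
  [12.5, -11.05, 1.3, 4.8, 0],
], squeeze=50)

```text
t: 30.85
eef_pos: [0.5599, 0.0484, 0.1012]
ee_rot: [3.128, 1.57, -0.133]
force: [0.0, 0.2, -0.1]
width: 0.0877
```

```bash
python3 d.py "(.5592,.0482,.027,-6.8)"
```

```text
t 30.85 p [0.5599 0.0484 0.1012] jaw 173.18 down [ 0.001 -0.    -1.   ] w 0.0877 F [ 0.05  0.16 -0.15] q [ 0.43  0.31 -0.42  0.   -0.84 -0.55]
(0.5592, 0.0482, 0.027, -6.8) -> [7.42 0.03 0.07] roll -0.0
```

Emit:
step_arm([
  [0.8, 0, 0.05, 0, 0],
  [2, 0, 0.05, 0, 0],
  [3.8, 0, 0.05, 0, 0],
  [5.5, 0, 0.05, 0, 0],
  [6.8, 0, 0.05, 0, 0],
  [7.4, 0, 0.05, 0, 0],
  [7.4, 0, 0.05, 0, 0.1],
  [7.4, 0, 0.05, 0, 0.2],
  [7.4, 0, 0.05, 0, 0.28],
  [7.4, 0, 0.05, 0, 0.32],
])

```text
t: 31.68
eef_pos: [0.5595, 0.0491, 0.0276]
ee_rot: [-2.644, 1.569, 0.379]
force: [-0.4, 0.3, 0.4]
width: 0.0667
```

Emit:
step_arm([
  [0, 0, 0, 0, 0.34],
  [0, 0, 0, 0, 0.36],
  [0, 0, 0, 0, 0.4],
  [0, 0, 0, 0, 0.6],
  [0, 0, 0, 0, 1],
  [0, 0, 0, 0, 1],
  [0, 0, 0, 0, 1],
  [0, 0, 0, 0, 1],
  [0, 0, 0, 0, 1],
  [0, 0, 0, 0, 1],
])

```text
t: 32.52
eef_pos: [0.5587, 0.049, 0.027]
ee_rot: [-1.374, 1.571, 1.648]
force: [-2.3, 1.6, 6.3]
width: 0.0551
```

```bash
python3 d.py
```

```text
t 32.52 p [0.5587 0.049  0.027 ] jaw 173.2 down [-0.  0. -1.] w 0.0551 F [-2.29  1.58  6.34] q [ 0.44  0.41 -0.49 -0.   -0.67 -0.55]
```

Emit:
step_arm([
  [-0.2, 0, 0, 0, 1],
  [-0.6, 0, 0, 0, 1],
  [-1.2, 0, 0, 0, 1],
  [-2, 0, 0, 0, 1],
  [-3, 0, 0, 0, 1],
  [-4.5, 0, 0, 0, 1],
  [-6, 0, 0, 0, 1],
  [-7.5, 0, 0, 0, 1],
  [-9, 0, 0, 0, 1],
  [-10, 0, 0, 0, 1],
])

```text
t: 33.35
eef_pos: [0.5594, 0.049, 0.129]
ee_rot: [-2.684, 1.568, 0.339]
force: [0.5, 0.4, -7.1]
width: 0.0547
```

```bash
python3 d.py "(.4065,-.2805,.13,16)"; python3 - <<'E'
from h import *
f=grab_frame("scene");cv2.imwrite("pics/s4.png",cv2.resize(f["pixels"][100:340,200:520,::-1],(800,600)))
E
```

```text
t 33.35 p [0.5594 0.049  0.129 ] jaw 173.21 down [ 0.002  0.001 -1.   ] w 0.0547 F [ 0.52  0.42 -7.06] q [ 0.44  0.28 -0.39  0.   -0.9  -0.55]
(0.4065, -0.2805, 0.13, 16) -> [-0.16 34.53 11.28] roll -22.8
```

View pics/s4.png

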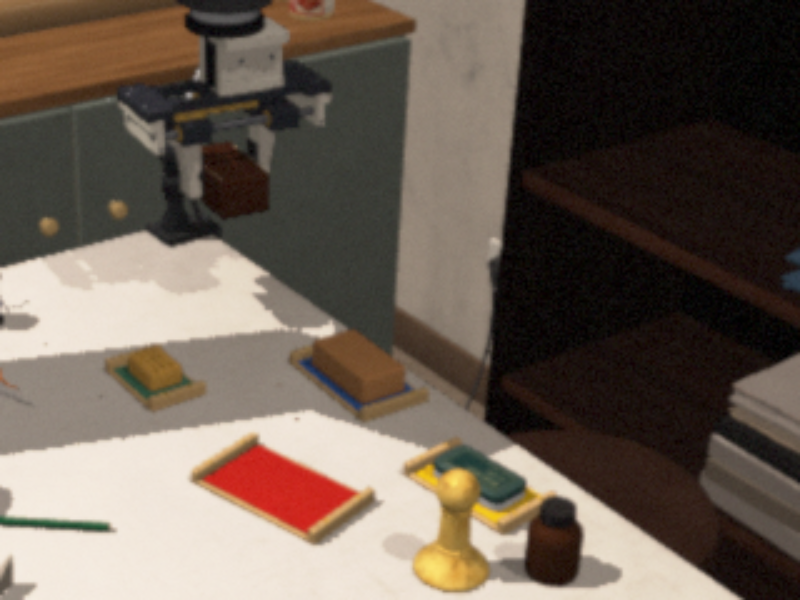

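Emit:
step_arm([
  [0, 0.6, 0.2, 0, 1],
  [0, 2, 0.7, -1, 1],
  [0, 4.5, 1.5, -3, 1],
  [0, 7.5, 2.5, -5, 1],
  [0, 10.5, 3.5, -7.5, 1],
  [0, 13.5, 4.5, -10, 1],
  [0, 16.5, 5.5, -12.5, 1],
  [0, 19.5, 6.5, -15, 1],
  [0, 22.5, 7.5, -17.5, 1],
  [0, 25.5, 8.5, -20, 1],
])

```text
t: 34.23
eef_pos: [0.4423, -0.1955, 0.1257]
ee_rot: [-0.474, 1.569, 2.9]
force: [0.8, -0.3, -7.0]
width: 0.0548
```

```bash
python3 d.py "(.4065,-.2805,.13,16)"
```

```text
t 34.23 p [ 0.4423 -0.1955  0.1257] jaw -166.68 down [-0.001  0.    -1.   ] w 0.0548 F [ 0.77 -0.29 -7.01] q [-0.01  0.16 -0.56 -0.   -0.85  0.24]
(0.4065, -0.2805, 0.13, 16) -> [-0.42  7.44  5.44] roll -2.7
```

Emit:
step_arm([
  [0, 1.8, 1.4, -1, 1],
  [0, 3.5, 2.6, -2, 1],
  [0, 5, 3.7, -2.7, 1],
  [0, 6.2, 4.6, -2.7, 1],
  [0, 7.1, 5.2, -2.7, 1],
  [0, 7.4, 5.4, -2.7, 1],
  [0, 7.4, 5.4, -2.7, 1],
  [0, 7.4, 5.4, -2.7, 1],
  [0, 7.4, 5.4, -2.7, 1],
  [0, 7.4, 5.4, -2.7, 1],
])

```text
t: 35.07
eef_pos: [0.4089, -0.2781, 0.1265]
ee_rot: [-1.916, 1.571, 1.504]
force: [0.2, -0.1, -6.2]
width: 0.0549
```

```bash
python3 - <<'E'
from w import *
P,f=wcloud();cv2.imwrite("pics/w8.png",f["pixels"][:,:,::-1])
s=get_state();p0=s["eef_pos"];M=Ro.from_euler("xyz",s["ee_rot"]).as_matrix()
m=masks_of("weight","wrist")
if m:
    m=m[0];q=P[m["mask"]];z=np.nanmedian(q[:,2]);q=q[abs(q[:,2]-z)<.004];t=(q-p0)@M*1000
    c,L,W,a=rect(t[:,1:]/1000);print("weight tool",m["extent"],c.round(4),"max y",np.percentile(t[:,1],[99,100]),"z",z-p0[2],L,W,a)
m=masks_of("red_stand","wrist")
for m in m[:1]:
    q=P[m["mask"]];q=q[abs(q[:,2]-.0125)<.003];t=(q-p0)@M*1000;print("stop tool",m["extent"],t[:,1:].min(0),t[:,1:].max(0),rect(t[:,1:]/1000))
E
python3 d.py "(.4065,-.2805,.033,16)"
```

```text
weight tool [251.6, 192.9, 388.1, 356.8] [ 0.0159 -0.0006] max y [47.94333063 48.88714966] z 0.01470352237435249 66.0543441772461 54.92060470581055 -0.18460083007811665
stop tool [272.6, 150.6, 378.7, 198.7] [ 60.917185  -36.4956268] [68.1538791  40.47404728] (array([0.06452818, 0.00198948]), 76.9695053100586, 7.235886096954346, np.float64(-89.98588375281544))
t 35.22 p [ 0.4089 -0.2782  0.1266] jaw -164.05 down [ 0.  0. -1.] w 0.0546 F [ 0.12  0.64 -7.25] q [-0.2   0.18 -0.54 -0.   -0.86  0.48]
(0.4065, -0.2805, 0.033, 16) -> [9.36 0.16 0.29] roll -0.1
```

View pics/w8.png

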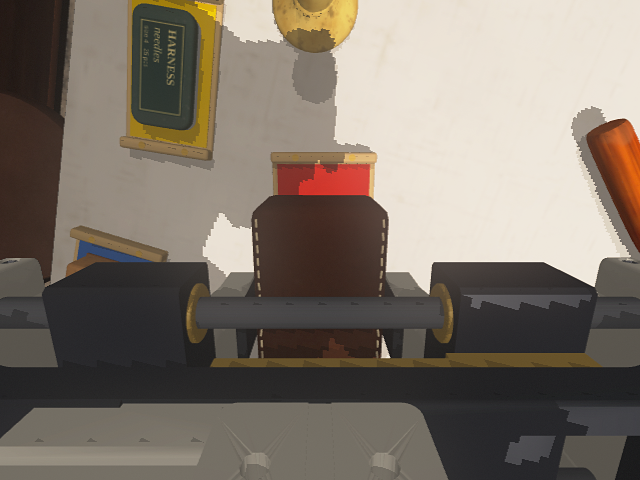

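Emit:
step_arm([
  [0.4, 0.1, 0.15, 0, 1],
  [1.2, 0.15, 0.27, -0.1, 1],
  [2.6, 0.15, 0.27, -0.1, 1],
  [4.2, 0.15, 0.27, -0.1, 1],
  [5.6, 0.15, 0.27, -0.1, 1],
  [6.8, 0.15, 0.27, -0.1, 1],
  [7.6, 0.15, 0.27, -0.1, 1],
  [8, 0.15, 0.27, -0.1, 1],
  [8, 0.15, 0.27, -0.1, 1],
  [8, 0.15, 0.27, -0.1, 1],
])

```text
t: 36.05
eef_pos: [0.4066, -0.2809, 0.0466]
ee_rot: [0.731, 1.571, -2.131]
force: [-0.5, 0.8, -5.9]
width: 0.0549
```

```bash
python3 d.py "(.4067,-.2804,.0322,16)"
```

```text
t 36.05 p [ 0.4066 -0.2809  0.0466] jaw -163.99 down [-0. -0. -1.] w 0.0549 F [-0.49  0.78 -5.91] q [-0.21  0.29 -0.62  0.   -0.66  0.49]
(0.4067, -0.2804, 0.0322, 16) -> [ 1.44 -0.05 -0.03] roll 0.0
```

Emit:
step_arm([
  [0.3, 0, 0, 0, 1],
  [0.6, 0, 0, 0, 1],
  [0.9, 0, 0, 0, 1],
  [1.15, 0, 0, 0, 1],
  [1.3, 0, 0, 0, 1],
  [1.4, 0, 0, 0, 1],
  [1.45, 0, 0, 0, 1],
  [1.45, 0, 0, 0, 1],
  [1.45, 0, 0, 0, 1],
  [1.45, 0, 0, 0, 1],
])

```text
t: 36.88
eef_pos: [0.4065, -0.2808, 0.0321]
ee_rot: [2.578, 1.571, -0.284]
force: [-0.5, -0.2, -6.0]
width: 0.0547
```

```bash
python3 d.py "(.4067,-.2804,.0322,16)"
```

```text
t 36.88 p [ 0.4065 -0.2808  0.0321] jaw -164.0 down [ 0. -0. -1.] w 0.0547 F [-0.51 -0.19 -5.99] q [-0.21  0.31 -0.64  0.   -0.62  0.49]
(0.4067, -0.2804, 0.0322, 16) -> [-0.01 -0.04 -0.03] roll 0.0
```

Emit:
step_arm([
  [0.03, 0, 0, 0, 1],
  [0.06, 0, 0, 0, 1],
  [0.09, 0, 0, 0, 1],
  [0.12, 0, 0, 0, 1],
  [0.12, 0, 0, 0, 1],
  [0.12, 0, 0, 0, 1],
  [0.12, 0, 0, 0, 1],
  [0.12, 0, 0, 0, 1],
  [0.12, 0, 0, 0, 1],
  [0.12, 0, 0, 0, 1],
])

```text
t: 37.72
eef_pos: [0.4065, -0.2809, 0.0319]
ee_rot: [2.221, 1.57, -0.641]
force: [-3.0, 3.4, 10.0]
width: 0.0545
```

Contact is confirmed: the force went from −6 to +10 N. Releasing.

Emit:
step_arm([
  [-0.04, 0, 0, 0, 1],
  [-0.04, 0, 0, 0, 0.4],
  [-0.04, 0, 0, 0, 0.33],
  [-0.04, 0, 0, 0, 0.25],
  [-0.04, 0, 0, 0, 0.1],
  [-0.04, 0, 0, 0, 0],
  [-0.04, 0, 0, 0, 0],
  [-0.04, 0, 0, 0, 0],
  [-0.04, 0, 0, 0, 0],
  [-0.5, 0, 0, 0, 0],
])

```text
t: 38.55
eef_pos: [0.4059, -0.2807, 0.0353]
ee_rot: [-0.572, 1.569, 2.849]
force: [-0.0, -0.2, -0.3]
width: 0.0875
```

Emit:
step_arm([
  [-0.5, 0, 0, 0, 0],
  [-2, 0, 0, 0, 0],
  [-4.5, 0, 0, 0, 0],
  [-8, 0, 0, 0, 0],
  [-11.5, 0, 0, 0, 0],
  [-15, 0, 0, 0, 0],
  [-18, -3, 0, 0, 0],
  [-20, -7, 0, 0, 0],
  [-20, -11, 0, 0, 0],
  [-20, -15, 0, 0, 0],
])

```text
t: 39.38
eef_pos: [0.3649, -0.1358, 0.2378]
ee_rot: [2.977, 1.567, 0.112]
force: [1.0, 1.4, 0.3]
width: 0.088
```

Emit:
step_arm([
  [0, 0, 0, 0, 0],
  [0, 0, 0, 0, 0],
  [0, 0, 0, 0, 0],
  [0, 0, 0, 0, 0],
  [0, 0, 0, 0, 0],
  [0, 0, 0, 0, 0],
  [0, 0, 0, 0, 0],
  [0, 0, 0, 0, 0],
  [0, 0, 0, 0, 0],
  [0, 0, 0, 0, 0],
])

```text
t: 40.22
eef_pos: [0.365, -0.137, 0.2358]
ee_rot: [-0.045, 1.57, -2.908]
force: [0.8, 0.1, -0.5]
width: 0.0879
```

```bash
python3 d.py; python3 look.py pics/w9.png weight red_stand tin yellow_stand block blue_stand wax green_stand brass bottle
python3 - <<'E'
from h import *
f=grab_frame("scene");P=cloud(f);cv2.imwrite("pics/s9.png",cv2.resize(f["pixels"][100:340,200:520,::-1],(800,600)))
f=grab_frame("top");P=cloud(f);cv2.imwrite("pics/t9.png",f["pixels"][:,:,::-1])
ok=np.isfinite(P[...,2])
for n in["wax","tin","block","weight","green_stand","yellow_stand","blue_stand","red_stand","brass","bottle"]:
    for m in masks_of(n,"top")[:1]:
        p=P[m["mask"]&ok];z=np.median(p[:,2]) if 'stand' not in n else .0115
        if n not in("brass","bottle"): p=p[abs(p[:,2]-z)<.004]
        if len(p)<8: print(n,"few");continue
        c,L,W,a=rect(p[:,:2]);print(n,round(m["conf"],2),m["extent"],round(float(z),4),c.round(4),round(L,1),round(W,1),round(a,1))
E
```

```text
t 40.22 p [ 0.365  -0.137   0.2358] jaw -164.03 down [-0. -0. -1.] w 0.0879 F [ 0.75  0.06 -0.55] q [ 0.16 -0.13 -0.57  0.   -1.13  0.12]
net weight 0.8 [286.7, 1.4, 353.6, 113.0] 6713 z 0.0468 [ 0.4068 -0.2804] 91.3 54.3 -74.4
net red_stand 0.74 [277.0, 0.7, 363.1, 140.9] 600 z 0.0125 [ 0.4064 -0.2769] 124.5 77.9 -74.0
net block 0.77 [105.6, 77.2, 179.1, 179.4] 4448 z 0.0307 [ 0.5648 -0.1719] 85.1 48.9 88.0
net blue_stand 0.59 [100.7, 59.5, 196.4, 197.6] 1158 z 0.0125 [ 0.5648 -0.1721] 124.2 72.9 87.7
net wax 0.63 [249.9, 237.8, 287.5, 284.7] 1175 z 0.0248 [ 0.4076 -0.0735] 46.9 33.7 88.7
net green_stand 0.76 [235.5, 212.1, 302.7, 297.6] 724 z 0.0125 [ 0.4073 -0.0733] 87.9 57.2 89.3
net bottle 0.34 [97.9, 57.7, 194.1, 197.8] 2475 z 0.0054 [ 0.5646 -0.1723] 122.9 74.1 88.3
tin 0.82 [367.3, 185.4, 408.4, 211.7] 0.019 [ 0.5448 -0.3658] 74.9 41.2 -82.8
block 0.69 [263.2, 175.5, 306.6, 201.7] 0.0293 [ 0.5642 -0.1715] 84.7 46.3 88.6
weight 0.93 [316.8, 250.0, 380.2, 293.7] 0.0455 [ 0.4071 -0.2815] 94.4 54.7 -74.2
yellow_stand 0.91 [357.7, 177.1, 421.5, 220.1] 0.0115 [ 0.5449 -0.3662] 113.0 64.9 -82.9
blue_stand 0.8 [253.5, 167.7, 319.4, 208.4] 0.0115 [ 0.564  -0.1712] 122.7 70.2 88.6
red_stand 0.84 [305.4, 241.1, 385.3, 302.2] 0.0115 [ 0.4069 -0.2802] 132.9 78.6 -74.3
brass 0.95 [412.7, 227.4, 444.1, 258.6] 0.0177 [ 0.4565 -0.4345] 58.8 53.0 22.2
bottle 0.72 [432.6, 194.3, 465.9, 221.6] 0.0444 [ 0.5261 -0.4823] 54.0 41.6 -34.8
```

View pics/s9.png

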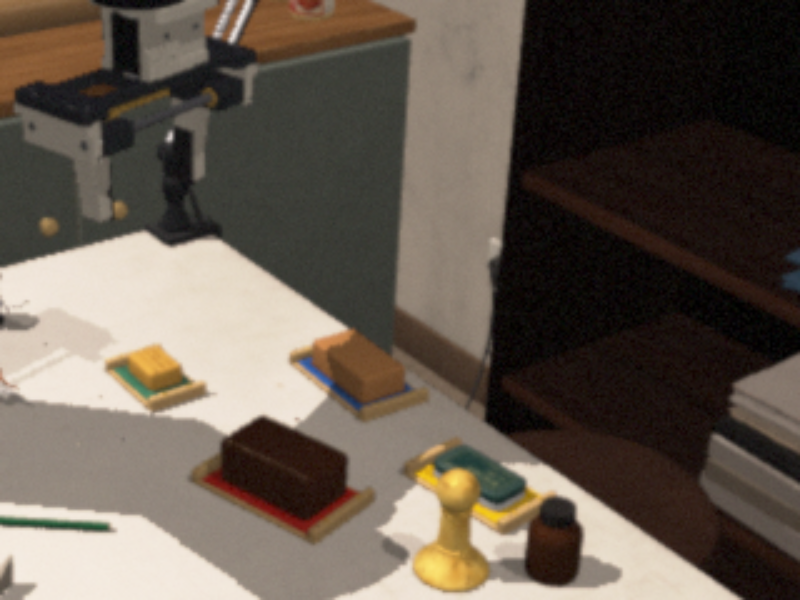

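View pics/w9.png

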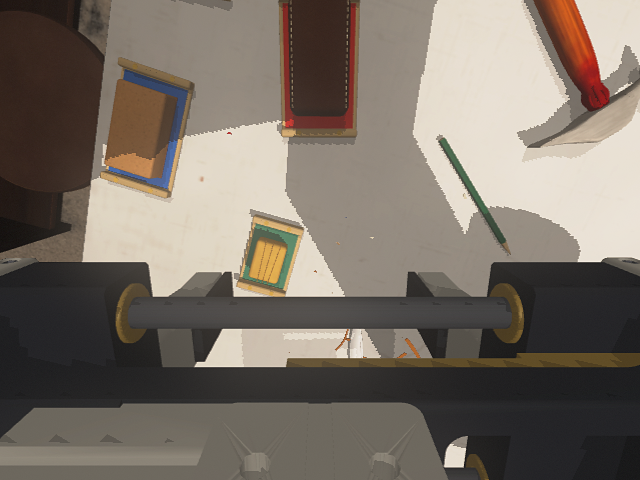

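All four things sit centred in their stands: weight at about (317,55), block (140,125) and wax (268,260) in the wrist view, tin (480,475) in the scene view. Brass and bottle look unmoved in the scene picture. Handing in.

```bash
python3 -c "
from station import *
print(job_done())"
```

```text
the job is handed in; nothing more can be done
None
```

I took the stack apart from the top down and put each thing straight into its stand: wax in green, tin in yellow, sanding block in blue and leather weight in red. I handed the job in at about 41 s of the 128 s, with the arm clear and the gripper open.

- **Placing:** In the last pictures each thing lay flat and centred on its inlay, within about 1.5 mm and 1° of its stand. The tops measured 47, 31, 20 and 25 mm for weight, block, tin and wax, which fits each resting on its inlay.
- **Brass weight:** It measured within about 1.5 mm of its first reading, and nothing touched it.
- **Bottle:** The last detection was off from the first by about 7 mm in the top view. The detected outline was larger than before, and the wrist view mistook the blue stand for the bottle. It stands in the same place in the pictures and the arm never came near it, so I read this as detector noise.
- **Last top view:** The wax and the green stand were not found there. I checked them in the wrist view only.
- **Forces:** The highest reading I saw was about 10 N, when I set the leather weight down.

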